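Rack the boxed chains and latch the rack

ROBOT

A 6-joint arm with a two-finger parallel gripper is mounted at the origin on the work surface. World frame = base frame: x ahead of the robot, y to its left, z up, the work surface at z = 0. Lengths are in m, angles in rad, forces in N, time in s.
With the tool pointing down it reaches from about 0.325 to 0.85 m from the base axis. Payload 15.5 kg.
Tool frame: the origin (TCP) lies on the mounting face of the last link; the fingertips stand 191 mm ahead of it and the grasp point (between the pads) lies 172 mm ahead of it (ctrl.grip_point_offset is the distance from the TCP to the grasp point, in m); x points along the fingers, z is the direction in which the jaws open and shut, and the axes are right-handed (so a half turn about x gives the same grasp; the last joint's range is limited). The gripper opens to 91 mm and grips with 3 to 60 N. Pads are 32 mm wide; open, the fingers measure 118 mm over their backs; the gripper's body (76 mm by 178 mm) begins 60 mm behind the grasp point.
Start: joints at [1.149, 0.494, 1.345, -0, 1.302, -0.096], TCP at [0.201, 0.592, 0.405] pointing down, gripper open.
Joint ranges: [-2.91, 2.91], [-0.82, 2.16], [0.22, 2.67], [-1.22, 4.37], [0.12, 2.79], [-3.08, 3.08]. Speed limits (rad/s): [1.89, 1.89, 2.57, 3.01, 3.01, 3.01].

INTERFACE

Orientations are given as a rotation vector (axis times angle).
In Python, from rig import ctrl gives the robot as it stands.
- The arm moves only by the shell command python3 -m inch 'ROWS' [OPENING] [FORCE]. ROWS is JSON, a list of rows, each a list of 2 entries, a list of its own where there are three numbers: the shift along the tool's x, y, z in m, then the turn, a rotation vector about the tool's x, y, z in degrees. A call has 1 to 10 rows; each row is the pose to reach, as a shift and turn from the pose commanded when the call began, along the tool's axes at that moment; what a row does not reach only later rows make up. A row lasts 1/8 s, in which the tool goes at most 62.5 mm and 10.7 degrees, less where a joint would pass 70% of its speed; a pose out of reach is approached as far as the arm can. A call with a gripper value outside its range is refused whole. OPENING is the opening, from 0 (shut) to 1 (fully open), set as the call begins (- or left out, the last holds). The fingers move at their own pace and stop on an object; FORCE is the grip in N (left out, the last holds). Time passes only in rows, so rows that repeat a pose let the fingers close. It gives the time, the measured TCP pose, the force and the opening at its end, in the units of the state.
- ctrl.get_state(): the state, without advancing time (a new reading comes with each control period).
- ctrl.snapshot(name): name is "scene" or "side" or "wrist"; returns the picture (480x640x3 uint8, blue, green, red); there is no depth.
- ctrl.camera_info(name): a dict with "K" (3x3 intrinsics, pixels), "view" (4x4, takes a point from world to camera coordinates); the wrist camera has in their place "mount" (4x4, takes a point from camera to tool coordinates, whose origin is the TCP and whose axes are the tool frame's). Camera axes: x right, y up, looking along -z (the intrinsics and any distortion apply to the point x, -y, -z); pixel columns grow to the right and rows downward; lengths in m; the calibration is good to about 2 mm. A picture is of the moment at which its call begins: read the wrist's pose just before it. camera_info takes no time and is no camera call.
- ctrl.finish_job(): hands the job in, once; it reports no verdict.
Trained networks look in the newest picture that a camera, given by its name, has taken for a name from the list of things; names that differ only in an ending like _2 or _b are one class to them, and where a whole thing is asked for, a point or a joint stands for the part that bears it (a point fixed in the world has none). Each returns a list of dicts, best first, with "confidence" (0 to 1); they miss things now and then, are a little off and sometimes report something else, mostly with a low value. They report only what shows in the picture. A call takes as long as a camera call. They do not tell look-alikes from the thing itself.
- ctrl.look_for(label, camera): "extent" ([left, top, right, bottom] in pixels, round what is visible of it).
- ctrl.cut_out(label, camera): "region" (480x640 bool, what is visible of it) and "extent" ([left, top, right, bottom] in pixels, round what is visible of it).
The state is a dict: "t": time; "q": joint angles; "joint_velocities": joint speeds; "tau": joint torques, N m; "ee_pos": TCP position; "eef_rot": TCP orientation; "wrist_force": force on the tool from outside, world axes, zero at the start; "wrist_torque": the same for the moment, N m; "opening": finger opening in m.
Only numpy, scipy, OpenCV 4.12 (cv2) and the standard library are available. Lean on these libraries where they do the work, as an engineer would, in place of code of your own. Each camera call takes 0.05 s, during which the arm holds its last target.

TASK

Get the bench rack ready to go out: put the spanner that was left lying across it into the blue tray, so that it lies inside on the tray floor, then stand every boxed chain that is on the bench upright on its small end, one to a pocket and fully down. When all of them are in, swing the rack's hinged steel hook over them until its foot rests fully home in the catch, let go, and leave the jar, the tape roll and the pedal where they are.

Things in the scene. Friction and masses are not known exactly. Their poses are not given: they have to be found in the camera images.
- rack: Fixed rack: grey base 215 x 80 x 5 mm, three orange-walled pockets in a row along its x. Origin: centre of underside, +x to the hinge end. Pockets at x = -39, 0, +39 mm, y = 0, inside 34 (x) x 70 (y) mm, floor z = 5, wall tops z = 40, walls 5 thick. Blue hinge post at x = +76 mm, 16 x 26 mm, top z = 125. Catch post at x = -84 mm, 18 x 28 mm: two cheeks 14 mm apart in y, tops z = 78.
- hook_arm (a joint): Angle of the hinged steel hook (rad): 0 = closed, arm level over the pockets and foot fully down in the catch; grows as the arm is swung up and away; 1.57 = arm upright. Stop at 2.0. The hinge is stiff: the hook stays where it is left. Turns about the rack's y axis at point hook_pivot.
- hook_grip (a point): Centre of the red grip at the free corner of the hook: a cylinder along the rack's y axis, 30 mm long, 20 mm diameter, 160 mm from the pivot. The arm is an 8 mm round bar from pivot to grip; from the grip an 8 mm leg 45 mm long goes down (when closed) to the foot.
- hook_pivot (a point): The hook's pivot on the tall post of the rack; fixed to the rack, its axes are the rack's.
- catch (a point): Point midway between the two catch cheeks where the hook's foot rests when closed; 69 mm above the bench.
- box_a: Boxed chain, rigid brown cardboard box with a red band, 100 x 62 x 28 mm along its x, y, z axes, 0.26 kg; may be absent (None). Origin at its centre. Starts lying flat (z vertical). In its pocket it stands with its x axis vertical (either end up), its 28 mm along the rack's x, its 62 mm along the rack's y, and its centre 55 mm above the bench.
- box_b: Boxed chain, rigid white card box with a blue band, 100 x 62 x 28 mm along its x, y, z axes, 0.26 kg; may be absent (None). Origin at its centre. Starts lying flat (z vertical). In its pocket it stands with its x axis vertical (either end up), its 28 mm along the rack's x, its 62 mm along the rack's y, and its centre 55 mm above the bench.
- box_c: Boxed chain, rigid brown cardboard box with a green band, 100 x 62 x 28 mm along its x, y, z axes, 0.26 kg; may be absent (None). Origin at its centre. Starts lying flat (z vertical). In its pocket it stands with its x axis vertical (either end up), its 28 mm along the rack's x, its 62 mm along the rack's y, and its centre 55 mm above the bench.
- spanner: Open-ended spanner 157 mm long lying flat, 0.16 kg: blue grip 95 x 20 x 12 mm from x = -52 to +43 mm, steel shaft and jaw 34 mm wide out to x = +105 mm. Origin 6 mm below the grip's middle plane (underside), 4 mm from the grip's centre towards the jaw, +x to the jaw, z up. It starts lying across the tops of the rack's pocket walls.
- tray: Fixed blue open tool tray, outside 230 (x) x 95 (y) x 24 mm, walls and floor 4 mm. Origin at the centre of its underside.
- grease_jar: Bystander: small white jar with green lid, 54 mm diameter, 55 mm high. Origin at the centre of its underside.
- tape: Bystander: yellow roll of tape lying flat, 90 mm diameter, 24 mm high.
- pedal: Bystander: black bicycle pedal, about 95 x 145 mm, 18 mm high.
Not all that is in view belongs to the job. Several things look just like the tray: the one meant starts farthest from the robot's base.

How it is judged:
By the outcome, as a careful person would: the job done as asked, in the order asked, and still so for the second after the job is handed in, with the robot touching nothing.
Of box_a, box_b, box_c only 2 to 3 are there at a start; the rules pass over those that are not, and their reading is None.
At some moment in a run one of spanner, box_a, box_b, box_c may be knocked a few centimetres aside while the robot is not near it.
Once in a run the grip may slacken for a moment while it holds something.
It also fails if it takes over 210 s, if anything falls off the work surface, if the arm or the gripper's body presses on something with over 40 N, if the wrist force passes 120 N, or if a joint passes its speed limit or range.

## Working session

There is one attempt and no reset: what is moved stays moved. The work goes in short steps, Python scripts to look and compute and a shell command to move; the robot and the scene stay as the last step left them, time stands still between calls to the robot, and variables do not carry over. Pictures are saved under pics/ and viewed, and the job is handed in when it is done.

```bash
ls; mkdir -p pics; python3 - <<'E'
from rig import ctrl
import cv2,numpy as np
np.set_printoptions(precision=4,suppress=True)
print(ctrl.get_state())
for n in ["scene","side","wrist"]:
    im=ctrl.snapshot(n); cv2.imwrite(f"pics/{n}0.png",im)
    print(n,ctrl.camera_info(n))
print(ctrl.grip_point_offset)
E
```

```text
pics
{'t': 0.0, 'q': array([ 1.1485,  0.4942,  1.3461,  0.    ,  1.3025, -0.0955]), 'joint_velocities': array([ 0.0006,  0.001 ,  0.0018, -0.0007,  0.0009, -0.0003]), 'tau': array([ -0.0016, -87.8831, -38.1861,   0.0705,   0.0533,  -0.0002]), 'ee_pos': array([0.2006, 0.5918, 0.4041]), 'eef_rot': array([-0.9658,  1.3474,  0.9648]), 'wrist_force': array([ 0.5678,  0.6753, -0.3867]), 'wrist_torque': array([-0.0282,  0.0452, -0.017 ]), 'opening': 0.0915268920714661}
scene {'K': array([[500.9054,   0.    , 315.5399],
       [  0.    , 500.9054, 234.3321],
       [  0.    ,   0.    ,   1.    ]]), 'view': array([[ 0.874 ,  0.4855,  0.0195, -0.5218],
       [-0.3466,  0.5948,  0.7253,  0.0961],
       [ 0.3406, -0.6407,  0.6881, -1.3449],
       [ 0.    ,  0.    ,  0.    ,  1.    ]])}
side {'K': array([[451.1152,   0.    , 311.4544],
       [  0.    , 451.1152, 244.7916],
       [  0.    ,   0.    ,   1.    ]]), 'view': array([[ 0.9621, -0.2725, -0.013 , -0.5205],
       [ 0.1886,  0.6299,  0.7535, -0.22  ],
       [-0.1971, -0.7273,  0.6574, -0.7753],
       [ 0.    ,  0.    ,  0.    ,  1.    ]])}
wrist {'K': array([[421.7562,   0.    , 324.2773],
       [  0.    , 421.7562, 241.053 ],
       [  0.    ,   0.    ,   1.    ]]), 'mount': array([[-0.0005,  0.2837, -0.9589,  0.0193],
       [ 0.0003,  0.9589,  0.2837,  0.0808],
       [ 1.    , -0.0002, -0.0005, -0.0001],
       [ 0.    ,  0.    ,  0.    ,  1.    ]])}
0.172
```

View pics/scene0.png

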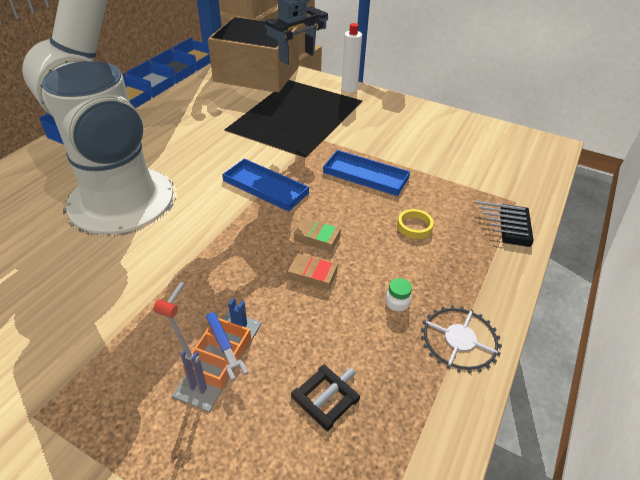

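View pics/side0.png

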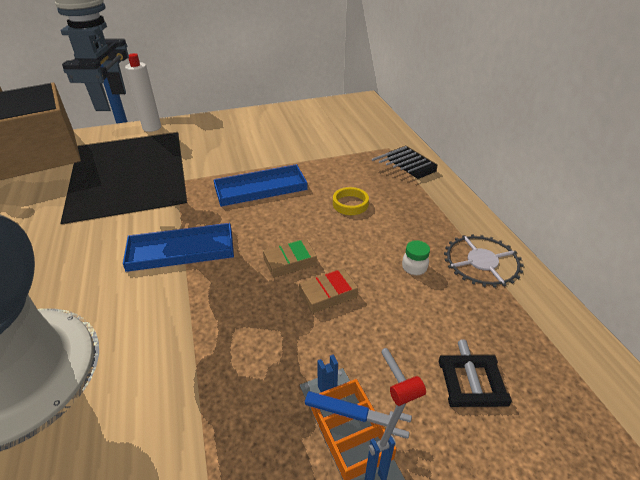

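View pics/wrist0.png

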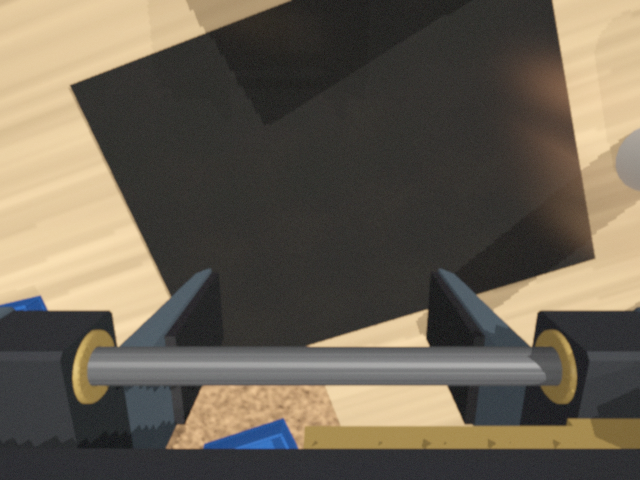

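The pictures show two boxes: red band at scene (315,270) and green band at (320,234). The spanner lies across the rack at scene (225,343). There are two look-alike trays at (265,184) and (367,172), and the hook is up at (165,308). Next I'll zoom in to measure.

```bash
cat > h.py <<'E'
import numpy as np, cv2
from scipy.optimize import least_squares
from scipy.spatial.transform import Rotation as R
from rig import ctrl
np.set_printoptions(precision=4,suppress=True)
G=ctrl.grip_point_offset
def T_wc(cam,st=None):
    i=ctrl.camera_info(cam)
    if 'view' in i: return np.array(i['K']),np.array(i['view'])
    T=np.eye(4);T[:3,:3]=R.from_rotvec(st['eef_rot']).as_matrix();T[:3,3]=st['ee_pos']
    return np.array(i['K']),np.linalg.inv(T@np.array(i['mount']))
def proj(P,cam,st=None):
    K,V=T_wc(cam,st);P=np.atleast_2d(P)
    c=P@V[:3,:3].T+V[:3,3]
    return np.c_[K[0,0]*c[:,0]/-c[:,2]+K[0,2],K[1,1]*-c[:,1]/-c[:,2]+K[1,2]]
def ray(uv,z,cam,st=None):
    K,V=T_wc(cam,st);uv=np.atleast_2d(uv).astype(float)
    d=np.c_[(uv[:,0]-K[0,2])/K[0,0],-(uv[:,1]-K[1,2])/K[1,1],-np.ones(len(uv))]@V[:3,:3]
    o=-V[:3,:3].T@V[:3,3]
    return o+d*((z-o[2])/d[:,2])[:,None]
def crop(im,x0,y0,w,h,s,name):
    c=cv2.resize(im[y0:y0+h,x0:x0+w],None,fx=s,fy=s,interpolation=cv2.INTER_CUBIC)
    for k in range(0,w,10): cv2.line(c,(k*s,0),(k*s,4 if k%50 else 10),(0,255,255),1)
    for k in range(0,h,10): cv2.line(c,(0,k*s),(4 if k%50 else 10,k*s),(0,255,255),1)
    cv2.imwrite('pics/'+name,c)
E
python3 - <<'E'
from h import *
s=cv2.imread('pics/scene0.png');d=cv2.imread('pics/side0.png')
crop(s,150,270,130,150,4,'c1.png');crop(d,290,330,140,150,4,'c2.png')
crop(s,215,140,200,150,4,'c3.png');crop(d,115,155,250,160,3,'c4.png')
E
```

```text
(no output)
```

View pics/c1.png

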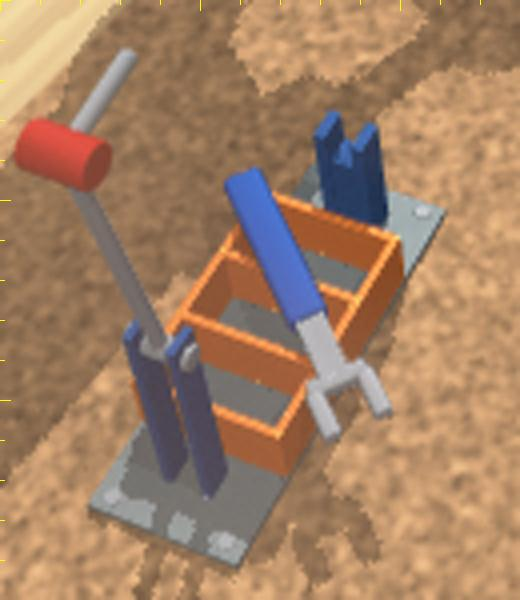

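View pics/c2.png

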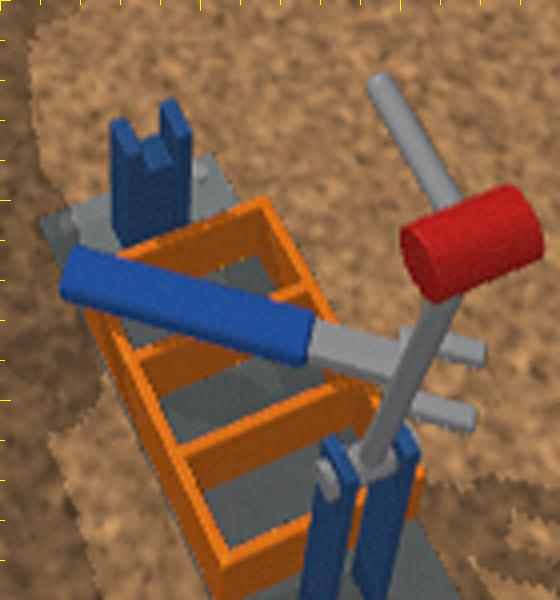

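View pics/c3.png

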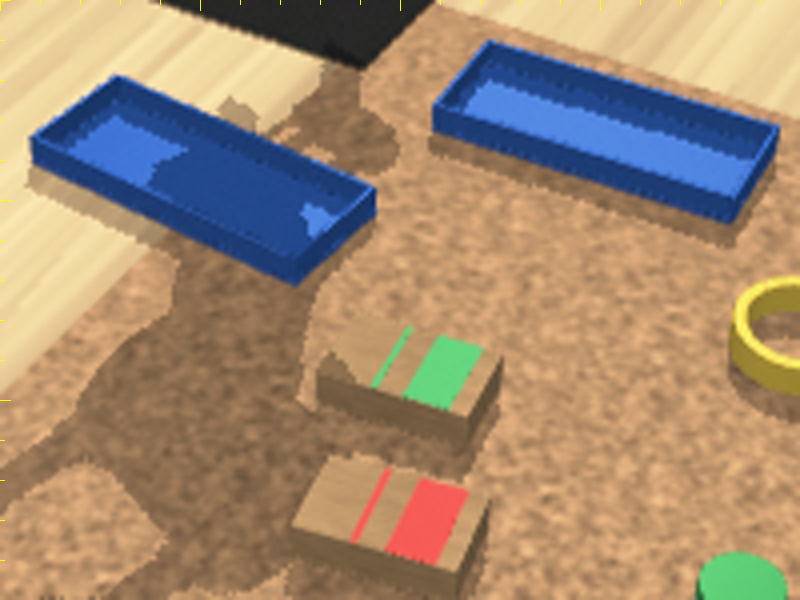

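View pics/c4.png

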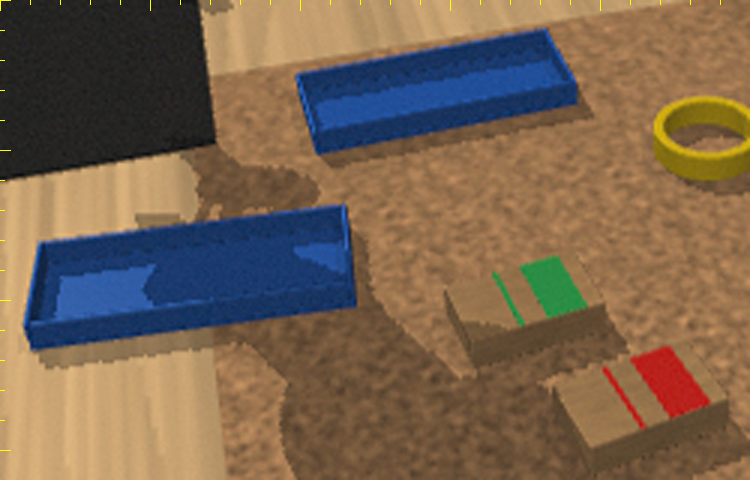

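```bash
cat > fit.py <<'E'
from h import *
def fit(pts,x0,z0=0.,name='',free=(1,1,1)):
    # pts: list of (cam, model xyz mm, uv); solve x,y,yaw
    M=np.array([p[1] for p in pts])/1000.;uv=np.array([p[2] for p in pts]);cams=[p[0] for p in pts]
    def res(v):
        c,s=np.cos(v[2]),np.sin(v[2])
        W=np.c_[c*M[:,0]-s*M[:,1]+v[0],s*M[:,0]+c*M[:,1]+v[1],M[:,2]+z0]
        return np.concatenate([(proj(W[i],cams[i])[0]-uv[i]) for i in range(len(cams))])
    r=least_squares(res,x0,loss='soft_l1')
    print(name,r.x,'yawdeg',np.degrees(r.x[2]),'rms px',np.sqrt(np.mean(r.fun**2)),'\n',r.fun.reshape(-1,2).round(1).tolist())
    return r.x
E
python3 - <<'E'
from fit import *
S=lambda x,y:(x/4+150,y/4+270); D=lambda x,y:(x/4+290,y/4+330)
S3=lambda x,y:(x/4+215,y/4+140); D4=lambda x,y:(x/3+115,y/3+155)
g0=ray((225,343),0.04,'scene')[0]; print(g0)
fit([('scene',(-61,-40,40),S(275,197)),('scene',(-61,40,40),S(402,237)),('scene',(61,40,40),S(279,440)),
 ('side',(-61,40,40),D(265,198)),('side',(61,-40,40),D(222,562)),('side',(61,40,40),D(423,470))],[g0[0],g0[1],-1.5],name='rack')
sp=[('scene',(-52,-10,12),S(228,181)),('scene',(-52,10,12),S(260,170)),('scene',(43,-10,12),S(296,320)),('scene',(43,10,12),S(324,300)),
 ('side',(-52,10,12),D(82,247)),('side',(43,10,12),D(315,313)),('side',(43,-10,12),D(303,343))]
for yaw in (0,-1,1): fit(sp,[g0[0],g0[1],yaw],.04,'spanner')
def top(nm,a,b,z,sc,sd,y0):
    m=[(-a,b,z),(a,b,z),(a,-b,z),(-a,-b,z)]
    g=ray(np.mean(sc,0),z/1000,'scene')[0]
    return fit([('scene',m[i],sc[i]) for i in range(4)]+[('side',m[i],sd[i]) for i in range(4)],[g[0],g[1],y0],name=nm)
top('green',50,31,28,[S3(345,318),S3(502,355),S3(468,418),S3(317,375)],[D4(445,292),D4(575,256),D4(606,304),D4(473,342)],0)
top('red',50,31,28,[S3(335,457),S3(490,492),S3(458,572),S3(292,523)],[D4(553,390),D4(678,347),D4(728,398),D4(590,447)],0)
top('far',115,47.5,24,[S3(490,42),S3(778,128),S3(737,203),S3(434,103)],[D4(297,73),D4(546,30),D4(577,85),D4(318,137)],0)
top('near',115,47.5,24,[S3(118,77),S3(375,188),S3(298,270),S3(33,138)],[D4(40,242),D4(347,206),D4(355,285),D4(28,325)],0)
E
```

```text
[ 0.5355 -0.2531  0.04  ]
rack [ 0.5276 -0.2651 -1.4531] yawdeg -83.25928319513751 rms px 1.523974373893643 
 [[-2.6, -3.4], [0.6, -0.7], [0.3, -0.8], [0.9, -2.0], [-0.4, 0.9], [1.1, 0.8]]
spanner [ 0.5162 -0.243  -0.5615] yawdeg -32.16887794946444 rms px 1.5887999675360254 
 [[-1.6, -0.7], [-0.2, -1.7], [-1.4, 0.2], [1.5, 1.0], [-2.6, -1.3], [0.9, -1.8], [1.3, 3.0]]
spanner [ 0.5162 -0.243  -0.5615] yawdeg -32.168920830045295 rms px 1.588800655940967 
 [[-1.6, -0.7], [-0.2, -1.7], [-1.4, 0.2], [1.5, 1.0], [-2.6, -1.3], [0.9, -1.8], [1.3, 3.0]]
spanner [ 0.5162 -0.243  -0.5615] yawdeg -32.168886453742445 rms px 1.588800104233433 
 [[-1.6, -0.7], [-0.2, -1.7], [-1.4, 0.2], [1.5, 1.0], [-2.6, -1.3], [0.9, -1.8], [1.3, 3.0]]
green [0.5304 0.1258 0.1384] yawdeg 7.926941216824836 rms px 0.7969705110978669 
 [[1.5, -1.2], [-0.1, -0.1], [-0.1, 0.5], [-1.1, 0.3], [-0.4, -0.6], [-0.5, -1.3], [0.8, 0.2], [0.3, 1.3]]
red [0.5798 0.0161 0.175 ] yawdeg 10.029624005962123 rms px 1.2536474064898566 
 [[-1.9, -1.5], [0.2, 0.5], [-0.1, -0.3], [-0.9, 0.5], [-1.1, -1.6], [1.8, -3.1], [0.6, -0.3], [0.3, 0.8]]
far [0.5252 0.4256 0.0383] yawdeg 2.192223671964856 rms px 0.7416179032337115 
 [[-0.7, -0.5], [0.9, 0.0], [-0.3, -0.2], [-0.8, 0.9], [-0.2, 0.4], [1.0, -0.4], [1.2, -0.6], [-1.3, -1.0]]
near [ 0.3082  0.2359 -0.0937] yawdeg -5.36801983951102 rms px 0.8144334334469077 
 [[0.1, -0.8], [1.0, 0.3], [-0.7, -1.8], [-1.0, -0.1], [0.3, -0.0], [1.1, -0.6], [0.6, -0.1], [-1.2, 0.9]]
```

```bash
cat >> h.py <<'E'
def Rm(x,z):
    x=np.array(x,float);x/=np.linalg.norm(x);z=np.array(z,float);z-=x*(x@z);z/=np.linalg.norm(z)
    return np.c_[x,np.cross(z,x),z]
def plan(gp,x,z,st=None):
    """shift & turn (tool axes, m, deg) to put grasp point at gp with tool x and z axes"""
    st=st or ctrl.get_state();R0=R.from_rotvec(st['eef_rot']).as_matrix();R1=Rm(x,z)
    p1=np.array(gp)-G*R1[:,0]
    sh=R0.T@(p1-st['ee_pos']);rv=np.degrees(R.from_matrix(R0.T@R1).as_rotvec())
    print('shift',sh.round(4).tolist(),'turn',rv.round(1).tolist(),'rows>=',max(np.linalg.norm(sh)/.0625,np.linalg.norm(rv)/10.7).round(1))
def axes():
    st=ctrl.get_state();Rw=R.from_rotvec(st['eef_rot']).as_matrix()
    print('t',st['t'],'grasp',st['ee_pos']+G*Rw[:,0],'x',Rw[:,0],'y',Rw[:,1],'z',Rw[:,2],'q',np.array(st['q']),'open',round(st['opening'],4),'F',np.array(st['wrist_force']).round(1))
E
python3 - <<'E'
from h import *
axes()
for s in (1,-1): plan((0.50,-0.22,0.25),(0,0,-1),(s*.53,s*.85,0))
for c in ('scene','side'):
    for l in ('box_a','box_b','tray','spanner'):
        print(c,l,[(round(d['confidence'],2),np.round(d['extent']).tolist()) for d in ctrl.look_for(l,c)])
E
```

```text
t 0.15 grasp [0.2005 0.5917 0.2323] x [-0.0004 -0.0008 -1.    ] y [-0.9471  0.321   0.0001] z [ 0.321   0.9471 -0.0009] q [ 1.1485  0.494   1.346   0.      1.3025 -0.0955] open 0.0913 F [ 0.   0.1 -0.5]
shift [-0.0172, -0.5442, -0.6728] turn [13.2, -0.1, 0.0] rows>= 13.8
shift [-0.0172, -0.5442, -0.6728] turn [-166.8, -0.0, -0.1] rows>= 15.6
scene box_a [(0.88, [294.0, 218.0, 342.0, 254.0]), (0.56, [289.0, 254.0, 336.0, 288.0])]
scene box_b [(0.88, [294.0, 218.0, 342.0, 254.0]), (0.56, [289.0, 254.0, 336.0, 288.0])]
scene tray [(0.81, [223.0, 161.0, 311.0, 210.0]), (0.71, [324.0, 150.0, 411.0, 194.0])]
scene spanner [(0.93, [208.0, 315.0, 248.0, 384.0])]
side box_a [(0.87, [262.0, 236.0, 320.0, 278.0]), (0.71, [298.0, 268.0, 357.0, 315.0]), (0.2, [301.0, 350.0, 426.0, 478.0])]
side box_b [(0.87, [262.0, 236.0, 320.0, 278.0]), (0.71, [298.0, 268.0, 357.0, 315.0]), (0.2, [301.0, 350.0, 426.0, 478.0])]
side tray [(0.92, [213.0, 166.0, 310.0, 206.0]), (0.85, [124.0, 225.0, 232.0, 273.0])]
side spanner [(0.74, [302.0, 394.0, 410.0, 438.0]), (0.53, [376.0, 350.0, 423.0, 449.0])]
```

Candidates for the tray are scene (265,184) at 0.39 m from the base and scene (367,172) at 0.68 m. The farther one at (367,172) is the tray meant. There are only two boxes, red and green, and no white one. The spanner is the blue handle at (225,343); the chainring and pedal don't look like it. First I'll move over the rack and check with the wrist camera.

```bash
python3 - <<'E'
from h import *
plan((0.49,-0.20,0.28),(0,0,-1),(.53,.85,0))
E
```

```text
shift [-0.0473, -0.5283, -0.6571] turn [13.2, -0.0, 0.0] rows>= 13.5
```

```bash
python3 -m inch '[[[-0.047,-0.528,-0.657],[13.2,0,0]],[[-0.047,-0.528,-0.657],[13.2,0,0]],[[-0.047,-0.528,-0.657],[13.2,0,0]],[[-0.047,-0.528,-0.657],[13.2,0,0]],[[-0.047,-0.528,-0.657],[13.2,0,0]],[[-0.047,-0.528,-0.657],[13.2,0,0]],[[-0.047,-0.528,-0.657],[13.2,0,0]],[[-0.047,-0.528,-0.657],[13.2,0,0]],[[-0.047,-0.528,-0.657],[13.2,0,0]],[[-0.047,-0.528,-0.657],[13.2,0,0]]]' 0.6 20
python3 - <<'E'
from h import *
plan((0.49,-0.20,0.28),(0,0,-1),(.53,.85,0));axes()
E
```

```text
t: 1.8
ee_pos: [0.415, 0.0036, 0.44]
eef_rot: [-0.79, 1.422, 0.789]
wrist_force: [2.6, 0.9, -0.5]
opening: 0.055
shift [-0.012, -0.1714, -0.1331] turn [0.0, 0.0, 0.0] rows>= 3.5
t 1.8 grasp [0.4152 0.0036 0.268 ] x [ 0.001 -0.    -1.   ] y [-0.8486  0.529  -0.0009] z [0.529  0.8486 0.0005] q [-0.1354  0.1537  1.7733  0.0001  1.2136 -1.1488] open 0.055 F [ 2.6  0.9 -0.5]
```

```bash
python3 -m inch '[[[-0.012,-0.171,-0.133],[0,0,0]],[[-0.012,-0.171,-0.133],[0,0,0]],[[-0.012,-0.171,-0.133],[0,0,0]],[[-0.012,-0.171,-0.133],[0,0,0]],[[-0.012,-0.171,-0.133],[0,0,0]],[[-0.012,-0.171,-0.133],[0,0,0]]]'
python3 - <<'E'
from h import *
axes()
st=ctrl.get_state();im=ctrl.snapshot('wrist');cv2.imwrite('pics/w1.png',im);np.save('w1.npy',np.r_[st['ee_pos'],st['eef_rot']])
E
```

```text
t: 2.55
ee_pos: [0.4892, -0.197, 0.4514]
eef_rot: [-0.789, 1.423, 0.79]
wrist_force: [-0.1, 0.0, -0.1]
opening: 0.0549
t 2.55 grasp [ 0.4891 -0.1969  0.2794] x [-0.0004  0.0005 -1.    ] y [-0.8488  0.5288  0.0006] z [0.5288 0.8488 0.0002] q [-0.4961  0.3103  1.5172  0.0002  1.3146 -1.5098] open 0.0549 F [-0.1  0.  -0.1]
```

View pics/w1.png

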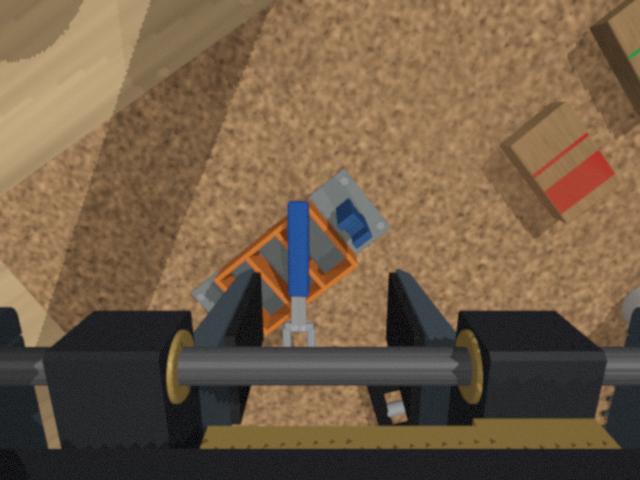

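```bash
python3 - <<'E'
from h import *
v=np.load('w1.npy');st={'ee_pos':v[:3],'eef_rot':v[3:]}
P=ray([(298,203),(299,297)],.052,'wrist',st);print(P,np.linalg.norm(P[0]-P[1]))
d=P[1]-P[0];d/=np.linalg.norm(d);yaw=np.degrees(np.arctan2(d[1],d[0]));o=P[0]+.052*d;print('spanner o',o,yaw, P.mean(0)+.004*d)
# rack: visible wall top corners z=.04: top (306,205)? right (357,264), bottom(268,331)?, left(216,279)
Q=ray([(357,264),(216,279),(311,203),(268,331)],.04,'wrist',st);print(Q)
Q=ray([(345,169),(388,228)],.005,'wrist',st);print(Q, np.linalg.norm(Q[0]-Q[1]))
r=np.array([.5276,-.2651]);c,s=np.cos(-1.4531),np.sin(-1.4531)
for m in [(-61,40,40),(61,-40,40),(-61,-40,40),(61,40,40),(-107.5,-40,5),(-107.5,40,5)]:
    W=[r[0]+(c*m[0]-s*m[1])/1e3,r[1]+(s*m[0]+c*m[1])/1e3,m[2]/1e3];print(m,np.array(W),proj(W,'wrist',st))
plan((o[0],o[1],.062),(0,0,-1),(-d[1],d[0],0))
crop(cv2.imread('pics/w1.png'),180,150,220,200,3,'w1c.png')
E
```

```text
[[ 0.4724 -0.2147  0.052 ]
 [ 0.5512 -0.2646  0.052 ]] 0.09335024952811795
spanner o [ 0.5163 -0.2425  0.052 ] -32.3156643207509 [ 0.5152 -0.2418  0.052 ]
[[ 0.556  -0.2004  0.04  ]
 [ 0.4953 -0.3276  0.04  ]
 [ 0.4805 -0.2062  0.04  ]
 [ 0.5705 -0.316   0.04  ]]
[[ 0.4746 -0.1632  0.005 ]
 [ 0.5508 -0.1566  0.005 ]] 0.07653496445930916
(-61, 40, 40) [ 0.5602 -0.1998  0.04  ] [[359.6827 267.1146]]
(61, -40, 40) [ 0.495  -0.3304  0.04  ] [[213.579  280.1189]]
(-61, -40, 40) [ 0.4807 -0.2092  0.04  ] [[308.4028 204.8943]]
(61, 40, 40) [ 0.5745 -0.321   0.04  ] [[266.1793 336.2424]]
(-107.5, -40, 5) [ 0.4753 -0.163   0.005 ] [[345.4416 169.4984]]
(-107.5, 40, 5) [ 0.5547 -0.1536  0.005 ] [[392.2903 229.5639]]
shift [0.2174, -0.0473, -0.0246] turn [0.4, 0.0, -0.0] rows>= 3.6
```

View pics/w1c.png

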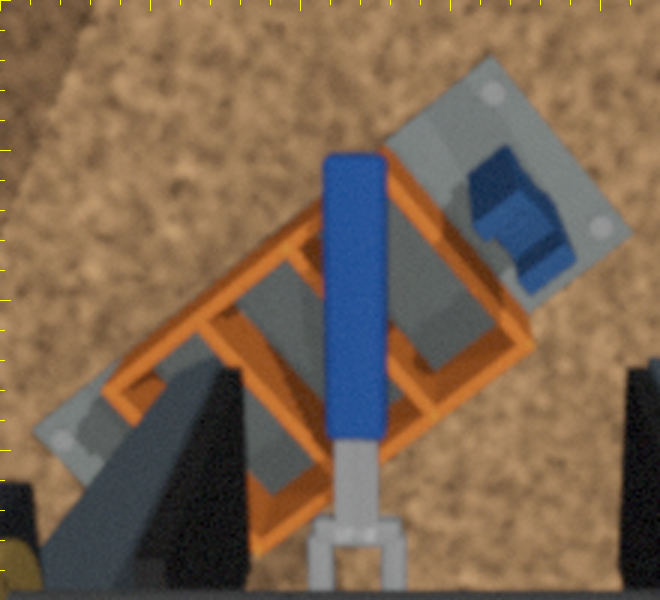

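The wrist picture shows the blue grip running from (298,203) to (299,297), with the jaw at the bottom. The position agrees with the two-camera fit to within 1 mm. Next I'll descend and grasp it.

```bash
python3 -m inch '[[[0.1,-0.047,-0.0245],[0.4,0,0]],[[0.1,-0.047,-0.0245],[0.4,0,0]],[[0.155,-0.047,-0.0245],[0.4,0,0]],[[0.19,-0.047,-0.0245],[0.4,0,0]],[[0.21,-0.047,-0.0245],[0.4,0,0]],[[0.217,-0.047,-0.0245],[0.4,0,0]],[[0.217,-0.047,-0.0245],[0.4,0,0]]]'
python3 - <<'E'
from h import *
axes()
E
```

```text
t: 3.48
ee_pos: [0.5166, -0.2427, 0.2349]
eef_rot: [-0.785, 1.424, 0.785]
wrist_force: [0.6, 0.4, 0.2]
opening: 0.0547
t 3.475 grasp [ 0.5166 -0.2427  0.0629] x [ 0.0001 -0.     -1.    ] y [-0.8454  0.5341 -0.0001] z [0.5341 0.8454 0.    ] q [-0.5438  0.6344  1.6487  0.      0.8583 -1.5511] open 0.0547 F [0.6 0.4 0.2]
```

```bash
python3 -m inch '[[[0,0,0],[0,0,0]],[[0,0,0],[0,0,0]],[[0,0,0],[0,0,0]],[[0,0,0],[0,0,0]],[[0,0,0],[0,0,0]],[[-0.02,0,0],[0,0,0]],[[-0.08,0,0],[0,0,0]],[[-0.14,0,0],[0,0,0]],[[-0.16,0,0],[0,0,0]],[[-0.16,0,0],[0,0,0]]]' 0 45
python3 - <<'E'
from h import *
axes()
im=ctrl.snapshot('wrist');cv2.imwrite('pics/w2.png',im)
# target above tray: spanner along tray x (yaw 2.2): either dir
t=np.array([.5252,.4256]);a=.0383
for s in (1,-1):
  d=s*np.array([np.cos(a),np.sin(a)])
  g=t-.0265*d
  print(s,g);plan((g[0],g[1],.22),(0,0,-1),(-d[1],d[0],0))
E
```

```text
t: 4.72
ee_pos: [0.5165, -0.2432, 0.3957]
eef_rot: [-0.786, 1.423, 0.782]
wrist_force: [-0.3, -1.0, -2.1]
opening: 0.0195
t 4.725 grasp [ 0.5169 -0.2435  0.2237] x [ 0.0022 -0.0013 -1.    ] y [-0.845   0.5347 -0.0026] z [0.5347 0.845  0.0001] q [-0.5447  0.4261  1.4944  0.      1.2184 -1.5513] open 0.0195 F [-0.3 -1.  -2.1]
1 [0.4987 0.4246]
shift [0.0021, 0.3719, 0.5548] turn [-34.5, -0.0, 0.0] rows>= 10.7
-1 [0.5517 0.4266]
shift [0.0021, 0.3282, 0.5849] turn [145.5, 0.0, 0.0] rows>= 13.6
```

View pics/w2.png

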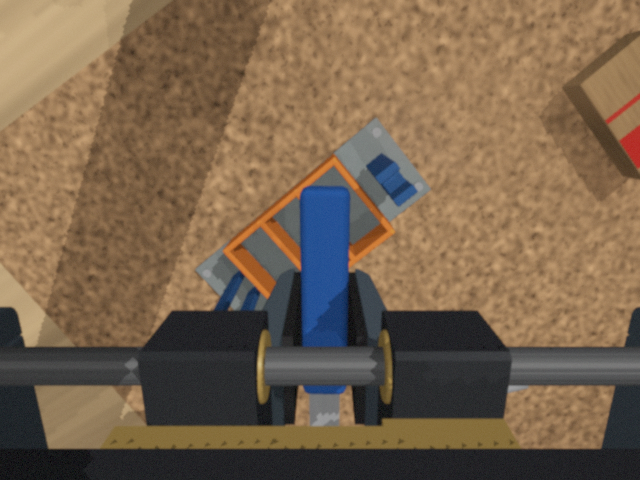

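Spanner held, opening 19.5 mm. Now carrying it to the far tray.

```bash
python3 -m inch '[[[0.002,0.19,0.28],[-17,0,0]],[[0.002,0.19,0.28],[-17,0,0]],[[0.002,0.372,0.555],[-34.5,0,0]],[[0.002,0.372,0.555],[-34.5,0,0]],[[0.002,0.372,0.555],[-34.5,0,0]],[[0.002,0.372,0.555],[-34.5,0,0]],[[0.002,0.372,0.555],[-34.5,0,0]],[[0.002,0.372,0.555],[-34.5,0,0]],[[0.002,0.372,0.555],[-34.5,0,0]],[[0.002,0.372,0.555],[-34.5,0,0]]]'
python3 - <<'E'
from h import *
axes()
t=np.array([.5252,.4256]);a=.0383
d=np.array([np.cos(a),np.sin(a)]);g=t-.0265*d
plan((g[0],g[1],.12),(0,0,-1),(-d[1],d[0],0))
E
```

```text
t: 6.02
ee_pos: [0.4993, 0.3836, 0.3903]
eef_rot: [-1.237, 1.194, 1.238]
wrist_force: [0.3, -0.1, -1.4]
opening: 0.0195
t 6.025 grasp [0.4988 0.3833 0.2183] x [-0.0026 -0.0018 -1.    ] y [-0.9993 -0.0381  0.0027] z [-0.0381  0.9993 -0.0017] q [ 0.5603  0.5141  1.3503 -0.0001  1.2804 -1.0486] open 0.0195 F [ 0.3 -0.1 -1.4]
shift [0.0982, -0.0013, 0.0412] turn [-0.0, -0.1, -0.2] rows>= 1.7
```

```bash
python3 -m inch '[[[0.05,-0.001,0.041],[0,0,0]],[[0.1,-0.001,0.041],[0,0,0]],[[0.1,-0.001,0.041],[0,0,0]],[[0.1,-0.001,0.041],[0,0,0]]]'
python3 - <<'E'
from h import *
axes()
st=ctrl.get_state()
im=ctrl.snapshot('wrist');cv2.imwrite('pics/w3.png',im)
im=ctrl.snapshot('scene');crop(im,290,60,180,150,4,'s3.png')
im=ctrl.snapshot('side');crop(im,180,100,180,150,4,'d3.png')
E
```

```text
t: 6.52
ee_pos: [0.4998, 0.4223, 0.2934]
eef_rot: [-1.237, 1.191, 1.237]
wrist_force: [0.6, -0.2, 0.2]
opening: 0.0198
t 6.525 grasp [0.4998 0.4223 0.1214] x [ 0. -0. -1.] y [-0.9993 -0.0374 -0.    ] z [-0.0374  0.9993 -0.    ] q [ 0.6104  0.6481  1.3855 -0.0001  1.1079 -0.9978] open 0.0198 F [ 0.6 -0.2  0.2]
```

View pics/w3.png

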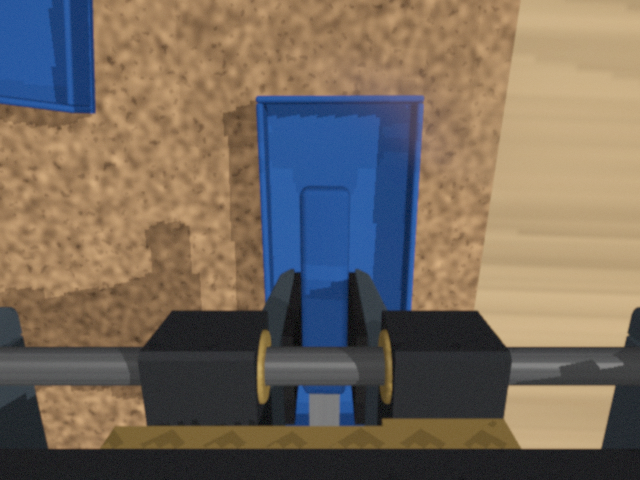

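View pics/s3.png

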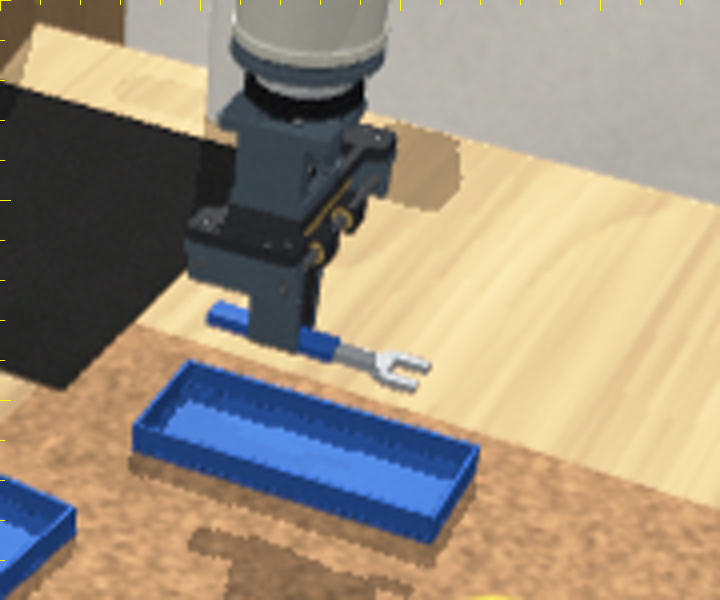

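View pics/d3.png

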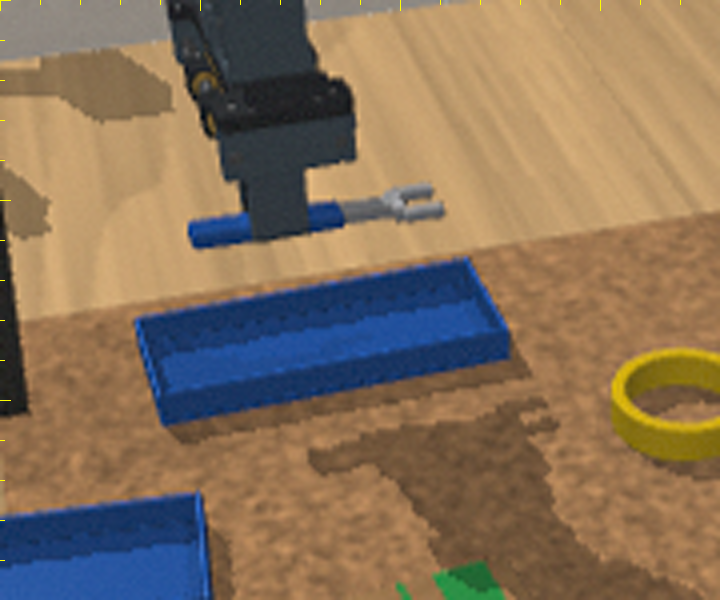

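```bash
python3 - <<'E'
from h import *
axes();st=ctrl.get_state()
P=ray([(258,98),(422,98)],.024,'wrist',st);print(P,P.mean(0),np.linalg.norm(P[0]-P[1]), P.mean(0)[:2]+.115*np.array([np.cos(.0383),np.sin(.0383)]))
d=np.array([np.cos(.0383),np.sin(.0383)]);t=np.array([.5255,.427]);g=t-.0265*d
plan((g[0],g[1],.028),(0,0,-1),(-d[1],d[0],0))
E
```

```text
t 6.675 grasp [0.5005 0.4227 0.1227] x [ 0.0025  0.0017 -1.    ] y [-0.9993 -0.0373 -0.0025] z [-0.0373  0.9993  0.0016] q [ 0.6103  0.6463  1.385  -0.      1.1072 -0.9978] open 0.0197 F [-0.5 -0.7 -1.4]
[[0.4115 0.3823 0.024 ]
 [0.408  0.4748 0.024 ]] [0.4098 0.4285 0.024 ] 0.09255617956167142 [0.5247 0.4329]
shift [0.0947, 0.0011, 0.0035] turn [-0.1, 0.1, 0.1] rows>= 1.5
```

```bash
python3 -m inch '[[[0.05,0.001,0.006],[0,0,0]],[[0.08,0.001,0.006],[0,0,0]],[[0.088,0.001,0.006],[0,0,0]],[[0.0935,0.001,0.006],[0,0,0]],[[0.0935,0.001,0.006],[0,0,0]],[[0.0935,0.001,0.006],[0,0,0]]]'
python3 - <<'E'
from h import *
axes()
E
```

```text
t: 7.42
ee_pos: [0.4985, 0.4287, 0.2003]
eef_rot: [-1.237, 1.189, 1.237]
wrist_force: [-0.5, -0.2, -2.3]
opening: 0.0195
t 7.425 grasp [0.4987 0.4289 0.0283] x [ 0.0013  0.0009 -1.    ] y [-0.9993 -0.038  -0.0014] z [-0.038   0.9993  0.0009] q [ 0.6196  0.7695  1.4372 -0.      0.9333 -0.9892] open 0.0195 F [-0.5 -0.2 -2.3]
```

```bash
python3 -m inch '[[[0,0,0],[0,0,0]],[[0,0,0],[0,0,0]],[[0,0,0],[0,0,0]],[[-0.02,0,0],[0,0,0]],[[-0.08,0,0],[0,0,0]],[[-0.14,0,0],[0,0,0]],[[-0.2,0,0],[0,0,0]],[[-0.2,0,0],[0,0,0]]]' 0.42 45
python3 - <<'E'
from h import *
axes()
im=ctrl.snapshot('wrist');cv2.imwrite('pics/w4.png',im)
im=ctrl.snapshot('scene');cv2.imwrite('pics/s4.png',im)
E
```

```text
t: 8.43
ee_pos: [0.4986, 0.4289, 0.4061]
eef_rot: [-1.237, 1.181, 1.234]
wrist_force: [0.8, 0.6, 0.2]
opening: 0.0384
t 8.425 grasp [0.5    0.4299 0.2341] x [ 0.0081  0.0058 -1.    ] y [-0.9992 -0.038  -0.0083] z [-0.038   0.9993  0.0055] q [ 0.6197  0.5372  1.2606  0.      1.3338 -0.9892] open 0.0384 F [0.8 0.6 0.2]
```

View pics/w4.png

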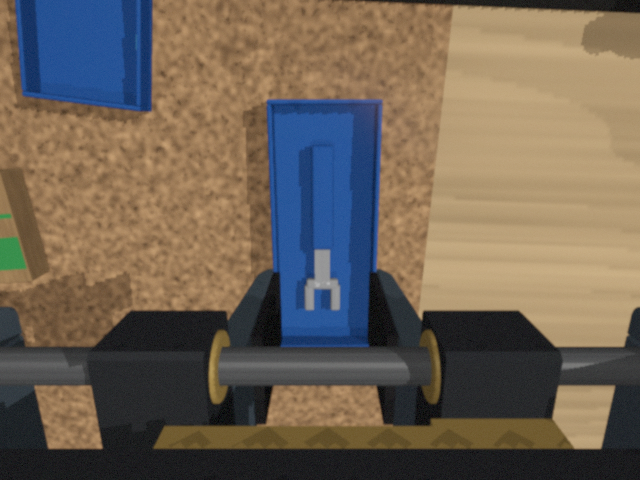

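View pics/s4.png

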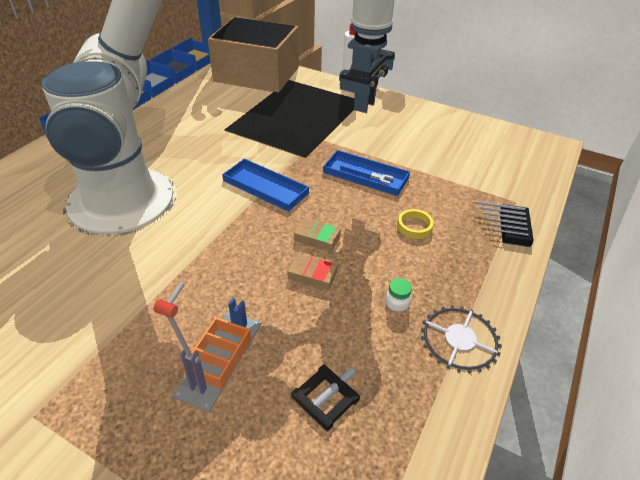

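The spanner lies flat in the far tray, running from (322,145) to (322,310) in the wrist view, inside the walls. Next I'll refine the rack pose and hook angle, and fit an arm model to check whether the tilted grasps are reachable.

```bash
python3 - <<'E'
from h import *
q=np.array([[1.1485,.494,1.346,1.3025],[-.4961,.3103,1.5172,1.3146],[-.5438,.6344,1.6487,.8583],[-.5447,.4261,1.4944,1.2184],[.6104,.6481,1.3855,1.1079],[.6196,.7695,1.4372,.9333],[.6197,.5372,1.2606,1.3338]])
p=np.array([[.2006,.5918,.4041],[.4892,-.197,.4514],[.5166,-.2427,.2349],[.5165,-.2432,.3957],[.4998,.4223,.2934],[.4985,.4287,.2003],[.4986,.4289,.4061]])
rz=np.array([[np.hypot(*a[:2]),a[2]] for a in p])
lat=[-np.sin(b[0])*a[0]+np.cos(b[0])*a[1] for a,b in zip(p,q)];fw=np.array([np.cos(b[0])*a[0]+np.sin(b[0])*a[1] for a,b in zip(p,q)])
print('lateral',np.array(lat))
s2=q[:,1];s3=q[:,1]+q[:,2]
A=np.vstack([np.c_[np.ones(7),np.zeros(7),np.sin(s2),np.sin(s3)],np.c_[np.zeros(7),np.ones(7),np.cos(s2),np.cos(s3)]])
x,r,_,_=np.linalg.lstsq(A,np.r_[fw,p[:,2]],rcond=None);print('a1,h-L5,L2,L3',x,'res',A@x-np.r_[fw,p[:,2]])
im=ctrl.snapshot('side');cv2.imwrite('pics/d4.png',im)
s=cv2.imread('pics/s4.png')
crop(s,150,270,130,150,4,'c1.png');crop(im,290,330,140,150,4,'c2.png')
E
```

```text
lateral [0.0596 0.0596 0.0596 0.0596 0.0596 0.0595 0.0596]
a1,h-L5,L2,L3 [0.0047 0.0864 0.4845 0.3915] res [-0.0101  0.0074  0.0206  0.005  -0.0041  0.0021 -0.0208  0.0048 -0.003
 -0.0141 -0.0022  0.0045  0.0016  0.0085]
```

View pics/c1.png

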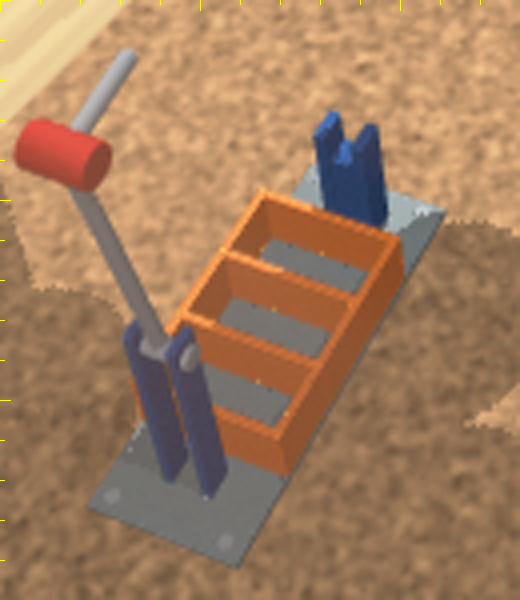

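View pics/c2.png

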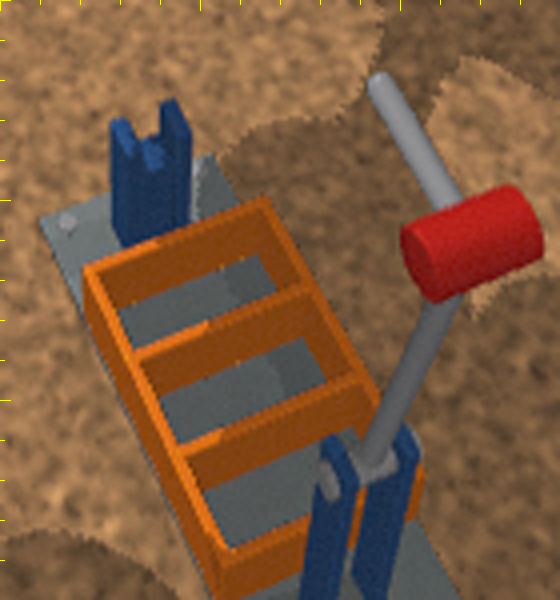

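```bash
python3 - <<'E'
from fit import *
q=np.array([[1.1485,.494,1.346,1.3025],[-.4961,.3103,1.5172,1.3146],[-.5438,.6344,1.6487,.8583],[-.5447,.4261,1.4944,1.2184],[.6104,.6481,1.3855,1.1079],[.6196,.7695,1.4372,.9333],[.6197,.5372,1.2606,1.3338]])
p=np.array([[.2006,.5918,.4041],[.4892,-.197,.4514],[.5166,-.2427,.2349],[.5165,-.2432,.3957],[.4998,.4223,.2934],[.4985,.4287,.2003],[.4986,.4289,.4061]])
fw=np.array([np.cos(b[0])*a[0]+np.sin(b[0])*a[1] for a,b in zip(p,q)])
s2=q[:,1];s3=q[:,1]+q[:,2];o=np.ones(7);z=0*o
for cols in ((0,1,2,4,5),(0,1,2,3,4,5),(1,2,4,5),(1,2,3,4,5)):
    A=np.vstack([np.c_[o,z,np.sin(s2),np.cos(s2),np.sin(s3),np.cos(s3)],np.c_[z,o,np.cos(s2),-np.sin(s2),np.cos(s3),-np.sin(s3)]])[:,cols]
    b=np.r_[fw,p[:,2]];x,r,_,sv=np.linalg.lstsq(A,b,rcond=None);print(cols,x,'max',abs(A@x-b).max(),sv)
S=lambda x,y:(x/4+150,y/4+270); D=lambda x,y:(x/4+290,y/4+330)
x=fit([('scene',(-61,-40,40),S(263,191)),('scene',(-61,40,40),S(403,239)),('scene',(61,40,40),S(280,440)),
 ('scene',(107.5,40,0),S(239,567)),('scene',(107.5,-40,5),S(90,502)),('scene',(-107.5,40,5),S(446,210)),
 ('side',(-61,40,40),D(266,197)),('side',(-61,-40,40),D(82,268)),('side',(61,-40,40),D(221,560)),('side',(-107.5,-40,5),D(40,217)),('side',(-107.5,40,5),D(211,154))],[.5276,-.2651,-1.4531],name='rack')
# hook: fit angle
Rz=np.array([[np.cos(x[2]),-np.sin(x[2])],[np.sin(x[2]),np.cos(x[2])]])
def W(m): m=np.array(m);return np.r_[Rz@m[:2]+x[:2],m[2]]
def hk(th,zp): 
    u=np.array([-np.cos(th),0,np.sin(th)]);n=np.array([-np.sin(th),0,-np.cos(th)])
    g=np.array([.076,0,zp])+.16*u
    return W([.076,0,zp]),W(g),W(g+.045*n)
obs=[('scene',1,S(63,154)),('side',1,D(472,242)),('scene',2,S(130,55)),('side',2,D(377,80))]
f=lambda v:np.concatenate([proj(hk(v[0],v[1])[i],c)[0]-uv for c,i,uv in obs])
r=least_squares(f,[1.5,.114]);print('hook',r.x,r.fun,hk(*r.x))
E
```

```text
(0, 1, 2, 4, 5) [-0.0001  0.0948  0.5993  0.3845  0.1203] max 0.0008795813693339705 [4.5658 3.7266 0.3383 0.3349 0.1979]
(0, 1, 2, 3, 4, 5) [ 0.0003  0.0945  0.5993 -0.0012  0.3852  0.1203] max 0.000828276244158932 [4.5658 4.5658 0.3383 0.3383 0.1979 0.1979]
(1, 2, 4, 5) [0.0948 0.5992 0.3844 0.1202] max 0.0008846963981913314 [4.4543 2.8288 0.3377 0.2067]
(1, 2, 3, 4, 5) [ 0.0945  0.5994 -0.001   0.3852  0.1203] max 0.0008293797593710295 [4.5658 3.7352 0.3383 0.2193 0.1979]
rack [ 0.5276 -0.2664 -1.4438] yawdeg -82.72191738804368 rms px 0.8171257584182808 
 [[-0.4, -1.4], [-0.2, -0.9], [-0.1, -0.3], [-0.2, 0.7], [-1.0, 0.2], [0.4, -0.6], [0.5, -1.1], [-0.1, -0.4], [0.7, 2.5], [-0.3, 0.1], [0.5, -0.9]]
hook [1.6999 0.1139] [ 0.7937 -0.6947  0.0137 -0.8147  0.0222  0.3383  1.1121  1.043 ] (array([ 0.5372, -0.3418,  0.1139]), array([ 0.5398, -0.3622,  0.2726]), array([ 0.5342, -0.318 ,  0.2784]))
```

```bash
python3 - <<'E'
from h import *
print('jar top',ray((400,288),.055,'scene'),ray((417,249),.055,'side'))
print('tape',ray((415,222),.024,'scene'),ray((351,199),.024,'side'))
print('pedal',ray((326,397),.009,'scene'))
axes()
c=np.array([.5304,.1258]);a=.1384;d=np.array([np.cos(a),np.sin(a)])
# view pose: above green/red, tilt 20 deg pointing outward
plan((.50,.10,.25),(.5*d[0],.5*d[1],-.866),(-d[1],d[0],0))
E
```

```text
jar top [[0.7814 0.0351 0.055 ]] [[0.776  0.0376 0.055 ]]
tape [[0.7255 0.2843 0.024 ]] [[0.7224 0.2828 0.024 ]]
pedal [[ 0.7527 -0.2407  0.009 ]]
t 8.575 grasp [0.4978 0.4283 0.2275] x [-0. -0. -1.] y [-0.9993 -0.0379  0.    ] z [-0.0379  0.9993 -0.    ] q [ 0.6196  0.5436  1.2674  0.      1.3306 -0.9891] open 0.0385 F [ 0.  -0.4 -0.3]
shift [0.0006, 0.0958, -0.3368] turn [-5.6, -1.5, -30.0] rows>= 5.6
```

```bash
python3 - <<'E'
from h import *
axes()
c=np.array([.5798,.0161]);a=.175;d=np.array([np.cos(a),np.sin(a)])
x=np.array([-d[0],-d[1],-1])/2**.5;g=np.r_[c+.027*d,.026]
print(g,g-.13*x)
plan(g-.13*x,x,(-d[1],d[0],0))
E
```

```text
t 8.575 grasp [0.4978 0.4283 0.2275] x [-0. -0. -1.] y [-0.9993 -0.0379  0.    ] z [-0.0379  0.9993 -0.    ] q [ 0.6196  0.5436  1.2674  0.      1.3306 -0.9891] open 0.0385 F [ 0.  -0.4 -0.3]
[0.6064 0.0208 0.026 ] [0.6969 0.0368 0.1179]
shift [0.16, -0.3046, -0.3822] turn [-7.4, 3.1, 44.9] rows>= 8.2
```

```bash
python3 -m inch '[[[0.06,-0.3046,-0.3822],[-7.4,3.1,44.9]],[[0.06,-0.3046,-0.3822],[-7.4,3.1,44.9]],[[0.06,-0.3046,-0.3822],[-7.4,3.1,44.9]],[[0.06,-0.3046,-0.3822],[-7.4,3.1,44.9]],[[0.06,-0.3046,-0.3822],[-7.4,3.1,44.9]],[[0.1,-0.3046,-0.3822],[-7.4,3.1,44.9]],[[0.16,-0.3046,-0.3822],[-7.4,3.1,44.9]],[[0.16,-0.3046,-0.3822],[-7.4,3.1,44.9]],[[0.16,-0.3046,-0.3822],[-7.4,3.1,44.9]],[[0.16,-0.3046,-0.3822],[-7.4,3.1,44.9]]]' 0.97 45
python3 - <<'E'
from h import *
axes()
st=ctrl.get_state();im=ctrl.snapshot('wrist');cv2.imwrite('pics/w5.png',im);np.save('w5.npy',np.r_[st['ee_pos'],st['eef_rot']])
im=ctrl.snapshot('side');cv2.imwrite('pics/d5.png',im)
E
```

```text
t: 9.82
ee_pos: [0.8169, 0.0562, 0.2345]
eef_rot: [-0.9, 1.746, 1.874]
wrist_force: [-0.3, 0.3, -0.4]
opening: 0.0885
t 9.825 grasp [0.6965 0.0353 0.1135] x [-0.7004 -0.1217 -0.7033] y [-0.6929 -0.1207  0.7109] z [-0.1714  0.9852  0.0002] q [ 0.0176  1.1827  0.4304 -0.1483  2.3077 -1.7802] open 0.0885 F [-0.3  0.3 -0.4]
```

View pics/w5.png

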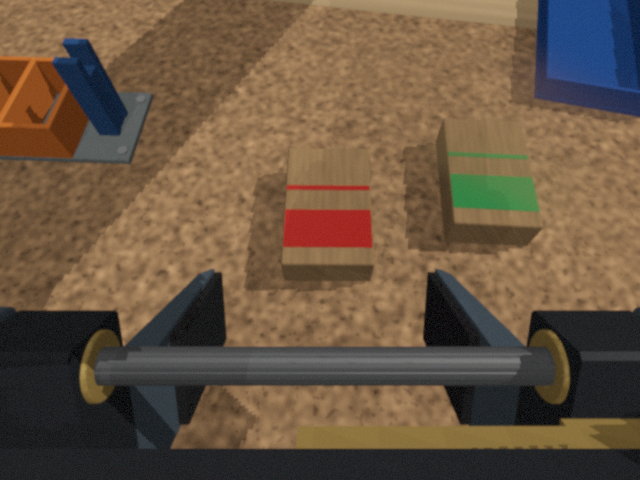

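View pics/d5.png

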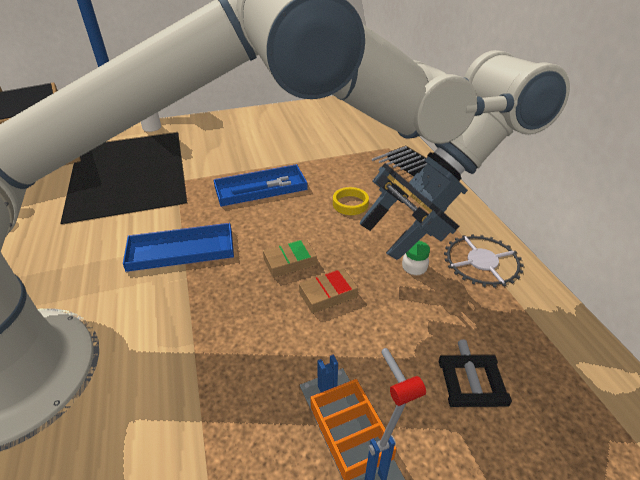

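The wrist picture shows the red box top at corners (290,148), (369,150), (373,264) and (284,262), between the fingers. The green box is to the right and clear.

```bash
cat >> fit.py <<'E'
def fitw(pts,st,x0,name='',z0=0.):
    M=np.array([p[0] for p in pts])/1000.;uv=np.array([p[1] for p in pts])
    def res(v):
        c,s=np.cos(v[2]),np.sin(v[2])
        W=np.c_[c*M[:,0]-s*M[:,1]+v[0],s*M[:,0]+c*M[:,1]+v[1],M[:,2]+z0]
        return (proj(W,'wrist',st)-uv).ravel()
    r=least_squares(res,x0,loss='soft_l1');print(name,r.x,'yawdeg',np.degrees(r.x[2]),r.fun.reshape(-1,2).round(1).tolist());return r.x
E
python3 - <<'E'
from fit import *
v=np.load('w5.npy');st={'ee_pos':v[:3],'eef_rot':v[3:]}
b=fitw([((-50,-31,28),(290,148)),((-50,31,28),(369,150)),((50,31,28),(373,264)),((50,-31,28),(284,262))],st,[.58,.016,.175],'red')
fitw([((-50,-31,28),(443,120)),((-50,31,28),(523,120)),((50,31,28),(538,224)),((50,-31,28),(454,226))],st,[.53,.126,.14],'green')
axes()
c=b[:2];a=b[2];d=np.array([np.cos(a),np.sin(a)])
x=np.array([-d[0],-d[1],-1])/2**.5;g=np.r_[c+.027*d,.026]
print(g)
plan(g,x,(-d[1],d[0],0))
E
```

```text
red [0.5781 0.018  0.1531] yawdeg 8.770556895049312 [[-0.6, -1.7], [0.8, -2.5], [1.7, 0.6], [-3.6, 0.9]]
green [0.529  0.1319 0.1126] yawdeg 6.453994364031073 [[-0.1, -2.3], [-2.3, 1.1], [6.5, 4.3], [-0.2, -2.3]]
t 9.925 grasp [0.6968 0.0374 0.1169] x [-0.6971 -0.123  -0.7063] y [-0.6956 -0.1225  0.7079] z [-0.1736  0.9848 -0.0001] q [ 0.0203  1.1779  0.4308 -0.1475  2.308  -1.7796] open 0.0888 F [ 0.8 -0.9  0.4]
[0.6048 0.0222 0.026 ]
shift [0.1303, 0.0017, -0.0017] turn [0.9, -0.9, -0.1] rows>= 2.1
```

```bash
python3 -m inch '[[[0.05,0.003,-0.002],[0.9,-0.9,0]],[[0.1,0.003,-0.002],[0.9,-0.9,0]],[[0.12,0.003,-0.002],[0.9,-0.9,0]],[[0.128,0.003,-0.002],[0.9,-0.9,0]],[[0.128,0.003,-0.002],[0.9,-0.9,0]],[[0.128,0.003,-0.002],[0.9,-0.9,0]]]'
python3 - <<'E'
from h import *
axes()
im=ctrl.snapshot('wrist');cv2.imwrite('pics/w6.png',im)
E
```

```text
t: 10.68
ee_pos: [0.727, 0.0405, 0.1518]
eef_rot: [-0.886, 1.743, 1.856]
wrist_force: [-0.5, -0.4, -0.1]
opening: 0.0881
t 10.675 grasp [0.6071 0.0219 0.0298] x [-0.697  -0.1078 -0.7089] y [-0.7007 -0.1071  0.7053] z [-0.152   0.9884 -0.0009] q [-0.002   1.1025  0.8722 -0.1174  1.9414 -1.7228] open 0.0881 F [-0.5 -0.4 -0.1]
```

View pics/w6.png

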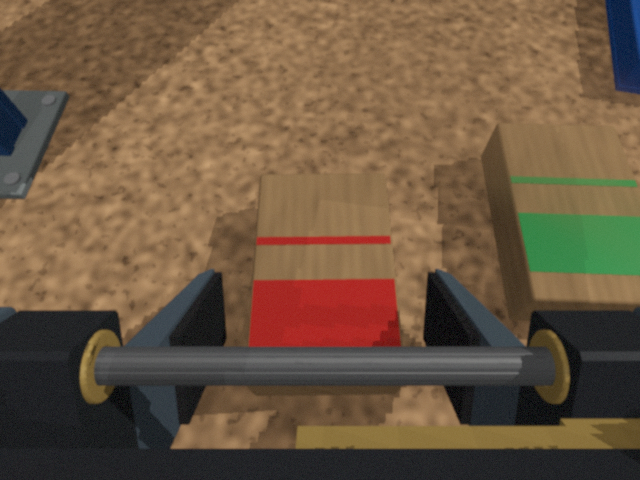

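```bash
python3 -m inch '[[[0.003,0,0],[0,0,0]],[[0.003,0,0],[0,0,0]],[[0.003,0,0],[0,0,0]],[[0.003,0,0],[0,0,0]],[[0.003,0,0],[0,0,0]],[[0.003,0,0],[0,0,0]]]' 0 50
python3 - <<'E'
from h import *
axes()
E
```

```text
t: 11.48
ee_pos: [0.7241, 0.0397, 0.1485]
eef_rot: [-0.884, 1.745, 1.858]
wrist_force: [-0.2, -0.2, 0.3]
opening: 0.0619
t 11.475 grasp [0.604  0.0213 0.0269] x [-0.6985 -0.1075 -0.7075] y [-0.6994 -0.1069  0.7067] z [-0.1516  0.9884 -0.0005] q [-0.0029  1.1029  0.8824 -0.1174  1.9328 -1.7223] open 0.0619 F [-0.2 -0.2  0.3]
```

```bash
cat > kin.py <<'E'
from h import *
E_=R.from_euler
LO=np.array([-2.91,-.82,.22,-1.22,.12,-3.08]);HI=np.array([2.91,2.16,2.67,4.37,2.79,3.08])
def fk(q,k):
    h,L2,C,D,Dw,l0,l4,L5,sg=k
    R1=E_('z',q[0]).as_matrix();R2=R1@E_('y',q[1]).as_matrix();R3=R2@E_('y',q[2]).as_matrix()
    R4=R3@E_('z',q[3]).as_matrix();R5=R4@E_('y',q[4]).as_matrix();R6=R5@E_('z',q[5]).as_matrix()
    p=np.array([0,0,h])+R1@[0,l0,0]+R2@[0,0,L2]+R3@[D,0,0]+R4@[Dw,l4,C]+R5@[0,0,L5]
    return p,R6
E
cat > samp.py <<'E'
import numpy as np
Q=np.array([[1.1485,.494,1.346,0,1.3025,-.0955],[-.4961,.3103,1.5172,0,1.3146,-1.5098],[-.5438,.6344,1.6487,0,.8583,-1.5511],[.6104,.6481,1.3855,0,1.1079,-.9978],[.6196,.7695,1.4372,0,.9333,-.9892],
[.6196,.5436,1.2674,0,1.3306,-.9891],[.0203,1.1779,.4308,-.1475,2.308,-1.7796],[-.002,1.1025,.8722,-.1174,1.9414,-1.7228],[-.0029,1.1029,.8824,-.1174,1.9328,-1.7223]])
X=np.array([[-.0004,-.0008,-1],[-.0004,.0005,-1],[0.0001,0,-1],[0,0,-1],[.0013,.0009,-1],[0,0,-1],[-.6971,-.123,-.7063],[-.697,-.1078,-.7089],[-.6985,-.1075,-.7075]])
Z=np.array([[.321,.9471,-.0009],[.5288,.8488,.0002],[.5341,.8454,0],[-.0374,.9993,0],[-.038,.9993,.0009],[-.0379,.9993,0],[-.1736,.9848,-.0001],[-.152,.9884,-.0009],[-.1516,.9884,-.0005]])
GP=np.array([[.2005,.5917,.2323],[.4891,-.1969,.2794],[.5166,-.2427,.0629],[.4998,.4223,.1214],[.4987,.4289,.0283],[.4978,.4283,.2275],[.6968,.0374,.1169],[.6071,.0219,.0298],[.604,.0213,.0269]])
P=GP-.172*X
E
python3 - <<'E'
from kin import *
from samp import *
f=lambda k:np.concatenate([fk(q,k)[0]-p for q,p in zip(Q,P)])
for mask in ([1,1,1,1,0,1,0,1,0],[1,1,1,0,1,1,0,1,0],[1,1,1,1,0,0,1,1,0],[1,1,1,0,1,0,1,1,0],[1]*8+[0]):
    m=np.array(mask)
    g=lambda k:f(k*m)
    r=least_squares(g,np.array([.2,.6,.38,.05,.05,.03,.03,.1,0]));print((r.x*m).round(4),abs(r.fun).max())
# orientation const
for q,x,z in zip(Q,X,Z):
    Rt=np.c_[x,np.cross(z,x),z];_,R6=fk(q,np.zeros(9));print((R6.T@Rt).round(3).tolist())
E
```

```text
[0.2565 0.5968 0.3844 0.1178 0.     0.0596 0.     0.1619 0.    ] 6.473640925896973e-05
[ 0.2368  0.5845  0.3829 -0.      0.1011  0.0634  0.      0.1482  0.    ] 0.009625489483511884
[ 0.2541  0.5806  0.3902  0.1088 -0.      0.      0.0593  0.1508  0.    ] 0.00251595908787694
[ 0.2367  0.5688  0.3893 -0.      0.0938  0.      0.0629  0.138   0.    ] 0.008641436440741002
[ 0.2565  0.5969  0.3843  0.1179  0.      0.06   -0.0004  0.1619  0.    ] 6.578409571528221e-05
[[-0.0, 0.0, -1.0], [0.0, 1.0, 0.0], [1.0, -0.0, -0.0]]
[[-0.0, -0.0, -1.0], [0.0, 1.0, -0.0], [1.0, -0.0, -0.0]]
[[-0.0, 0.0, -1.0], [0.0, 1.0, 0.0], [1.0, -0.0, 0.0]]
[[0.0, 0.0, -1.0], [0.0, 1.0, 0.0], [1.0, -0.0, 0.0]]
[[0.0, 0.0, -1.0], [-0.0, 1.0, 0.0], [1.0, 0.0, -0.0]]
[[-0.0, 0.0, -1.0], [-0.0, 1.0, 0.0], [1.0, 0.0, -0.0]]
[[0.0, 0.0, -1.0], [-0.0, 1.0, 0.0], [1.0, 0.0, -0.0]]
[[0.0, 0.0, -1.0], [-0.0, 1.0, 0.0], [1.0, 0.0, 0.0]]
[[-0.0, 0.0, -1.0], [-0.0, 1.0, 0.0], [1.0, 0.0, -0.0]]
```

```bash
cat >> kin.py <<'E'
KK=np.array([.2565,.5968,.3844,.1178,0,.0596,0,.1619,0]);CM=np.array([[0,0,-1.],[0,1,0],[1,0,0]])
def ik(p,Rt,q0):
    def f(q):
        a,r=fk(q,KK);return np.r_[(a-p)*5,R.from_matrix((r@CM).T@Rt).as_rotvec()]
    r=least_squares(f,np.clip(q0,LO+.01,HI-.01),bounds=(LO,HI));return r.x,abs(r.fun).max()
def path(g,Rt,n=8,st=None,pr=True):
    """check straight move of the TCP to grasp point g, orientation Rt"""
    st=st or ctrl.get_state();R0=R.from_rotvec(st['eef_rot']);p0=np.array(st['ee_pos']);p1=np.array(g)-G*Rt[:,0]
    rv=(R0.inv()*R.from_matrix(Rt)).as_rotvec();q=np.array(st['q']);
    for i in range(1,n+1):
        q,e=ik(p0+(p1-p0)*i/n,(R0*R.from_rotvec(rv*i/n)).as_matrix(),q)
        if pr: print(i,q.round(2),'err',round(e,5),'margin',np.minimum(q-LO,HI-q).min().round(2))
    print('shift',(R0.as_matrix().T@(p1-p0)).round(4).tolist(),'turn',np.degrees(rv).round(1).tolist())
RACK=np.array([.5276,-.2664,-1.4438])
def rk(m,rack=None):
    r=RACK if rack is None else rack;c,s=np.cos(r[2]),np.sin(r[2]);return np.array([c*m[0]-s*m[1]+r[0],s*m[0]+c*m[1]+r[1],m[2]])
def boxplace(Rt0,Bx0,goff,centre,rack=None):
    """Rt0 tool rot when box axes (world cols) were Bx0; returns grasp,Rt for standing"""
    r=RACK if rack is None else rack;rx=np.array([np.cos(r[2]),np.sin(r[2]),0]);ry=np.array([-rx[1],rx[0],0])
    Bp=np.c_[[0,0,1.],ry,-rx];return np.array(centre)+Bp@goff,Bp@Bx0.T@Rt0
E
python3 - <<'E'
from kin import *
st=ctrl.get_state();Rt=R.from_rotvec(st['eef_rot']).as_matrix();g=st['ee_pos']+G*Rt[:,0]
z=Rt[:,2].copy();z[2]=0;z/=np.linalg.norm(z);d=np.array([z[1],-z[0],0]);B=np.c_[d,z,[0,0,1]]
c=np.array([.579,.0175,.014]);off=B.T@(g-c);off[1]=0;print('off',off)
np.savez('red.npz',Rt=Rt,B=B,off=off)
gp,R1=boxplace(Rt,B,off,rk([0,0,.18]));print(gp);print(R1)
print('lift');path(g+[0,0,.12],Rt,4)
s2=dict(st);s2['ee_pos']=st['ee_pos']+np.array([0,0,.12]);s2['q'],_=ik(s2['ee_pos'],Rt,st['q'])
path(gp,R1,12,s2)
E
```

```text
off [0.0253 0.     0.0129]
[ 0.526  -0.2536  0.2053]
[[ 0.0892 -0.0891  0.992 ]
 [-0.7018  0.7011  0.1261]
 [-0.7067 -0.7075 -0.    ]]
lift
1 [-0.    1.07  0.88 -0.12  1.97 -1.73] err 0.0 margin 0.66
2 [-0.    1.03  0.87 -0.12  2.01 -1.73] err 0.0 margin 0.65
3 [-0.    1.    0.86 -0.12  2.05 -1.74] err 0.0 margin 0.64
4 [-0.    0.97  0.85 -0.13  2.1  -1.74] err 0.0 margin 0.63
shift [-0.0849, 0.0848, -0.0001] turn [0.0, 0.0, -0.0]
1 [-0.02  0.91  0.95 -0.13  1.95 -1.61] err 0.0 margin 0.73
2 [-0.04  0.85  1.05 -0.14  1.81 -1.48] err 0.0 margin 0.83
3 [-0.06  0.8   1.14 -0.16  1.67 -1.34] err 0.0 margin 0.92
4 [-0.07  0.74  1.23 -0.2   1.54 -1.21] err 0.0 margin 1.01
5 [-0.08  0.69  1.32 -0.24  1.41 -1.06] err 0.0 margin 0.98
6 [-0.1   0.65  1.4  -0.31  1.29 -0.91] err 0.0 margin 0.91
7 [-0.11  0.61  1.48 -0.38  1.18 -0.73] err 0.0 margin 0.84
8 [-0.12  0.57  1.55 -0.48  1.08 -0.54] err 0.0 margin 0.74
9 [-0.13  0.54  1.62 -0.6   1.   -0.33] err 0.0 margin 0.62
10 [-0.14  0.52  1.69 -0.74  0.94 -0.1 ] err 0.0 margin 0.48
11 [-0.15  0.5   1.74 -0.89  0.91  0.16] err 0.0 margin 0.33
12 [-0.16  0.49  1.8  -1.04  0.91  0.41] err 0.0 margin 0.18
shift [0.1265, 0.209, -0.1383] turn [99.5, 0.0, -68.6]
```

```bash
python3 -m inch '[[[-0.01,0.01,0],[0,0,0]],[[-0.04,0.04,0],[0,0,0]],[[-0.07,0.07,0],[0,0,0]],[[-0.1,0.1,0],[0,0,0]],[[-0.1,0.1,0],[0,0,0]],[[-0.1,0.1,0],[0,0,0]]]'
python3 - <<'E'
from kin import *
axes();L=np.load('red.npz')
for px in (0,-.039):
  for zc in (.18,.055):
    gp,R1=boxplace(L['Rt'],L['B'],L['off'],rk([px,0,zc]));q,e=ik(gp-G*R1[:,0],R1,[-.16,.49,1.8,-1.0,.9,.4]);print(px,zc,q,e)
gp,R1=boxplace(L['Rt'],L['B'],L['off'],rk([0,0,.18]));path(gp,R1,4,pr=False)
im=ctrl.snapshot('wrist');cv2.imwrite('pics/w7.png',im)
im=ctrl.snapshot('side');cv2.imwrite('pics/d7.png',im[120:400,180:560])
E
```

```text
t: 12.22
ee_pos: [0.7239, 0.0399, 0.29]
eef_rot: [-0.884, 1.745, 1.858]
wrist_force: [0.0, 0.5, -2.5]
opening: 0.0618
t 12.225 grasp [0.6037 0.0214 0.1683] x [-0.6985 -0.1075 -0.7075] y [-0.6994 -0.107   0.7067] z [-0.1517  0.9884 -0.0005] q [-0.0028  0.9533  0.8337 -0.1295  2.1295 -1.7495] open 0.0618 F [ 0.   0.5 -2.5]
0 0.18 [-0.1592  0.4905  1.7988 -1.0374  0.9081  0.4121] 2.95350434432714e-11
0 0.055 [-0.1597  0.7138  1.8581 -1.22    0.7943  0.7235] 0.02451444311517242
-0.039 0.18 [-0.0821  0.4854  1.8106 -1.0131  0.9541  0.4567] 1.7609608216062611e-09
-0.039 0.055 [-0.0822  0.7147  1.8811 -1.22    0.8239  0.7954] 0.008619994224585315
shift [0.1415, 0.1937, -0.1385] turn [99.5, 0.0, -68.6]
```

View pics/w7.png

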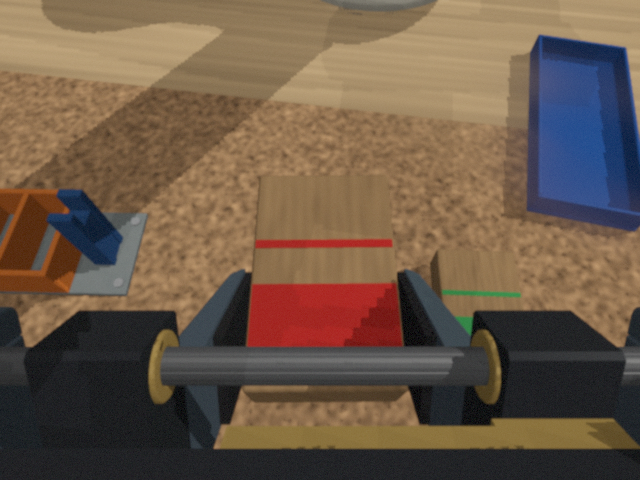

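View pics/d7.png

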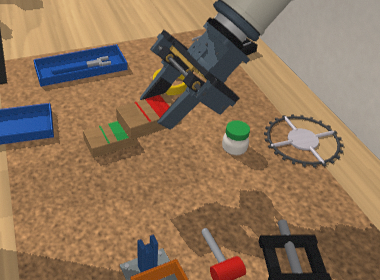

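```bash
python3 - <<'E'
from kin import *
import kin
kin.LO=kin.LO.copy();LOo=kin.LO.copy();kin.LO[3]=-1.6
L=np.load('red.npz')
for px in (0,-.039):
 for dy in (0,2,3):
  for tl in (0,2,4):
   o=[]
   for zc in (.1,.085,.07,.055):
    rr=RACK+[0,0,np.radians(dy)]
    gp,R1=boxplace(L['Rt'],L['B'],L['off'],[0,0,0],rr)
    ry=np.array([-np.sin(RACK[2]),np.cos(RACK[2]),0])
    T=R.from_rotvec(ry*np.radians(tl)).as_matrix();gp=T@gp+rk([px,0,zc]);R1=T@R1
    q,e=ik(gp-G*R1[:,0],R1,[-.16,.49,1.8,-1.0,.9,.4]);o.append(round(q[3],3))
   print(px,dy,tl,o)
E
```

```text
0 0 0 [np.float64(-1.19), np.float64(-1.222), np.float64(-1.254), np.float64(-1.286)]
0 0 2 [np.float64(-1.14), np.float64(-1.173), np.float64(-1.206), np.float64(-1.24)]
0 0 4 [np.float64(-1.087), np.float64(-1.12), np.float64(-1.154), np.float64(-1.189)]
0 2 0 [np.float64(-1.228), np.float64(-1.262), np.float64(-1.297), np.float64(-1.332)]
0 2 2 [np.float64(-1.176), np.float64(-1.212), np.float64(-1.248), np.float64(-1.285)]
0 2 4 [np.float64(-1.121), np.float64(-1.157), np.float64(-1.195), np.float64(-1.233)]
0 3 0 [np.float64(-1.247), np.float64(-1.283), np.float64(-1.32), np.float64(-1.356)]
0 3 2 [np.float64(-1.195), np.float64(-1.232), np.float64(-1.27), np.float64(-1.309)]
0 3 4 [np.float64(-1.138), np.float64(-1.177), np.float64(-1.216), np.float64(-1.256)]
-0.039 0 0 [np.float64(-1.152), np.float64(-1.181), np.float64(-1.211), np.float64(-1.241)]
-0.039 0 2 [np.float64(-1.108), np.float64(-1.138), np.float64(-1.169), np.float64(-1.2)]
-0.039 0 4 [np.float64(-1.06), np.float64(-1.091), np.float64(-1.123), np.float64(-1.155)]
-0.039 2 0 [np.float64(-1.188), np.float64(-1.22), np.float64(-1.252), np.float64(-1.285)]
-0.039 2 2 [np.float64(-1.142), np.float64(-1.175), np.float64(-1.209), np.float64(-1.244)]
-0.039 2 4 [np.float64(-1.093), np.float64(-1.127), np.float64(-1.162), np.float64(-1.198)]
-0.039 3 0 [np.float64(-1.207), np.float64(-1.24), np.float64(-1.274), np.float64(-1.308)]
-0.039 3 2 [np.float64(-1.161), np.float64(-1.195), np.float64(-1.23), np.float64(-1.266)]
-0.039 3 4 [np.float64(-1.111), np.float64(-1.146), np.float64(-1.183), np.float64(-1.22)]
```

q4 would hit its limit if the box were exactly upright at full depth. A 4.5° lean of the box fits the pocket and keeps the arm in range. Moving over the middle pocket in two halves.

```bash
cat >> kin.py <<'E'
def bp(L,px,zc,tl=4.5,dx=0,dy=0,dyaw=0,rack=None):
    r=(RACK if rack is None else rack)
    gp,R1=boxplace(L['Rt'],L['B'],L['off'],[0,0,0],r+np.array([0,0,np.radians(dyaw)]))
    ry=np.array([-np.sin(r[2]),np.cos(r[2]),0]);T=R.from_rotvec(ry*np.radians(tl)).as_matrix()
    return T@gp+rk([px+.033*np.sin(np.radians(tl))+dx,dy,zc],r),T@R1
E
python3 - <<'E'
from kin import *
L=np.load('red.npz')
gp,R1=bp(L,0,.17);path(gp,R1,6)
for zc in (.1,.055): gp,R1=bp(L,0,zc);print(ik(gp-G*R1[:,0],R1,[-.16,.49,1.8,-1.0,.9,.4]))
E
```

```text
1 [-0.04  0.84  1.03 -0.13  1.85 -1.48] err 0.0 margin 0.81
2 [-0.08  0.73  1.21 -0.18  1.59 -1.23] err 0.0 margin 0.99
3 [-0.12  0.64  1.38 -0.27  1.33 -0.94] err 0.0 margin 0.95
4 [-0.15  0.57  1.53 -0.42  1.11 -0.61] err 0.0 margin 0.8
5 [-0.17  0.51  1.66 -0.64  0.95 -0.2 ] err 0.0 margin 0.58
6 [-0.21  0.48  1.78 -0.94  0.87  0.3 ] err 0.0 margin 0.28
shift [0.1411, 0.1945, -0.153] turn [98.6, -3.9, -65.4]
(array([-0.2051,  0.6008,  1.8338, -1.0744,  0.7737,  0.4974]), np.float64(2.594908886522948e-11))
(array([-0.2051,  0.6849,  1.8564, -1.1776,  0.7278,  0.6384]), np.float64(7.410860552016354e-10))
```

```bash
python3 -m inch '[[[0.012,0.016,-0.013],[8.2,-0.3,-5.4]],[[0.024,0.032,-0.026],[16.4,-0.6,-10.9]],[[0.035,0.049,-0.038],[24.6,-1,-16.3]],[[0.047,0.065,-0.051],[32.9,-1.3,-21.8]],[[0.059,0.081,-0.064],[41.1,-1.6,-27.3]],[[0.071,0.097,-0.077],[49.3,-2,-32.7]],[[0.082,0.113,-0.089],[57.5,-2.3,-38.2]],[[0.094,0.13,-0.102],[65.7,-2.6,-43.6]],[[0.106,0.146,-0.115],[74,-2.9,-49]],[[0.118,0.162,-0.128],[82.2,-3.3,-54.5]]]'
python3 - <<'E'
from kin import *
axes();L=np.load('red.npz')
gp,R1=bp(L,0,.17);path(gp,R1,3)
E
```

```text
t: 13.58
ee_pos: [0.5468, -0.117, 0.3204]
eef_rot: [-0.719, 1.585, -0.107]
wrist_force: [-1.0, -1.7, -2.1]
opening: 0.0618
t 13.575 grasp [ 0.5514 -0.203   0.1715] x [ 0.0272 -0.5    -0.8656] y [-0.3789  0.7961 -0.4718] z [ 0.925   0.3408 -0.1678] q [-0.1764  0.5118  1.6675 -0.6473  0.9413 -0.188 ] open 0.0618 F [-1.  -1.7 -2.1]
1 [-0.19  0.5   1.71 -0.74  0.91 -0.03] err 0.0 margin 0.48
2 [-0.2   0.49  1.74 -0.84  0.88  0.13] err 0.0 margin 0.38
3 [-0.21  0.48  1.78 -0.94  0.87  0.3 ] err 0.0 margin 0.28
shift [0.0085, -0.0142, -0.0432] turn [16.1, -0.6, -10.8]
```

```bash
python3 -m inch '[[[0.004,-0.007,-0.021],[8,-0.3,-5.4]],[[0.0085,-0.0142,-0.043],[16.1,-0.6,-10.8]],[[0.0085,-0.0142,-0.043],[16.1,-0.6,-10.8]],[[0.0085,-0.0142,-0.043],[16.1,-0.6,-10.8]]]'
python3 - <<'E'
from kin import *
axes();L=np.load('red.npz')
gp,R1=bp(L,0,.17);path(gp,R1,1)
s=ctrl.snapshot('scene');d=ctrl.snapshot('side')
crop(s,150,230,150,170,4,'s8.png');crop(d,270,280,170,190,3,'d8.png')
cv2.imwrite('pics/w8.png',ctrl.snapshot('wrist'))
E
```

```text
t: 14.08
ee_pos: [0.5139, -0.1468, 0.3272]
eef_rot: [-0.647, 1.455, -0.448]
wrist_force: [0.5, 0.5, -2.1]
opening: 0.0615
t 14.075 grasp [ 0.528  -0.2573  0.1961] x [ 0.0822 -0.6424 -0.7619] y [-0.1032  0.7549 -0.6477] z [ 0.9913  0.1319 -0.0042] q [-0.2043  0.4817  1.7763 -0.9316  0.868   0.2848] open 0.0615 F [ 0.5  0.5 -2.1]
1 [-0.21  0.48  1.78 -0.94  0.87  0.3 ] err 0.0 margin 0.28
shift [0.0004, -0.0001, -0.0015] turn [0.4, 0.0, -0.2]
```

View pics/s8.png

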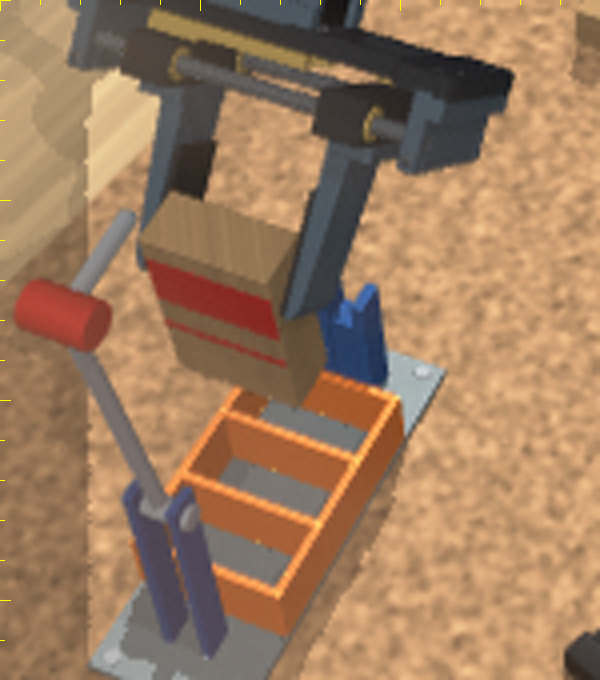

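View pics/d8.png

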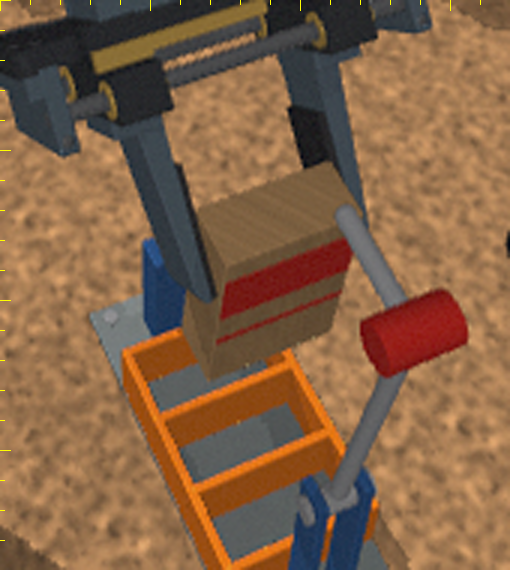

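View pics/w8.png

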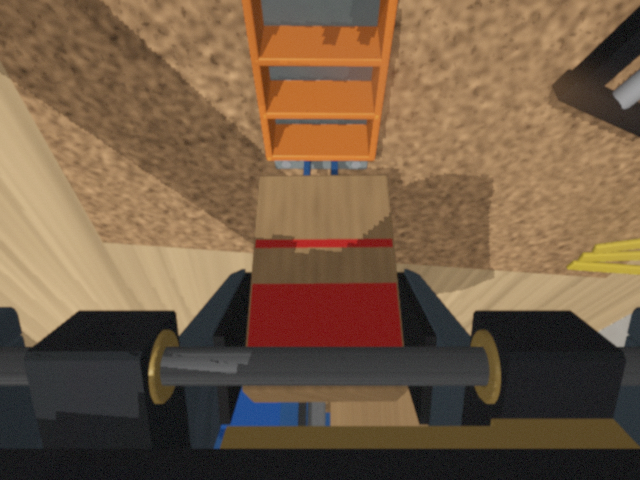

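```bash
cat >> kin.py <<'E'
def heldbox(L,st=None):
    """world pose of held box from current tool pose: centre, axes"""
    st=st or ctrl.get_state();Rt=R.from_rotvec(st['eef_rot']).as_matrix();B=Rt@L['Rt'].T@L['B']
    return st['ee_pos']+G*Rt[:,0]-B@L['off'],B
E
python3 - <<'E'
from kin import *
L=np.load('red.npz');c,B=heldbox(L);print(c,B)
def k(sx,sy,sz): return c+B@[sx*.05,sy*.031,sz*.014]
S=lambda x,y:(x/4+150,y/4+230);D=lambda x,y:(x/3+270,y/3+280)
for cam,sg,uv in [('scene',(1,-1,1),S(172,193)),('scene',(1,-1,-1),S(138,240)),('scene',(1,1,-1),S(283,285)),('scene',(1,1,1),S(300,235)),('scene',(-1,-1,-1),S(180,362)),('scene',(-1,1,-1),S(304,406)),
 ('side',(1,-1,-1),D(222,265)),('side',(1,1,1),D(335,162)),('side',(1,-1,1),D(195,208)),('side',(-1,-1,-1),D(210,380)),('side',(-1,1,-1),D(330,330))]:
    print(cam,sg,(proj(k(*sg),cam)[0]-uv).round(1))
E
```

```text
[ 0.5298 -0.2681  0.1703] [[ 0.0133  0.9913 -0.1313]
 [-0.0794  0.132   0.9881]
 [ 0.9968 -0.0027  0.0805]]
scene (1, -1, 1) [-0.3 -1.8]
scene (1, -1, -1) [-0.5 -1.1]
scene (1, 1, -1) [-4.1 -1.2]
scene (1, 1, 1) [-0.2 -1.6]
scene (-1, -1, -1) [0.1 0.9]
scene (-1, 1, -1) [-0.7  0.7]
side (1, -1, -1) [0.6 0.7]
side (1, 1, 1) [-2.  -1.5]
side (1, -1, 1) [-0.8  0.1]
side (-1, -1, -1) [-1.   1.2]
side (-1, 1, -1) [0.3 0.7]
```

The held box matches the predicted corners to within about 2 px. Now descending to just above the pocket.

```bash
python3 - <<'E'
from kin import *
L=np.load('red.npz')
for zc in (.1,.08,.058):
  gp,R1=bp(L,0,zc);path(gp,R1,1)
E
```

```text
1 [-0.21  0.6   1.83 -1.07  0.77  0.5 ] err 0.0 margin 0.15
shift [0.0539, 0.0455, -0.0015] turn [0.3, 0.1, -0.1]
1 [-0.21  0.64  1.85 -1.12  0.75  0.56] err 0.0 margin 0.1
shift [0.0691, 0.0584, -0.0015] turn [0.3, 0.1, -0.1]
1 [-0.21  0.68  1.86 -1.17  0.73  0.63] err 0.0 margin 0.05
shift [0.0859, 0.0727, -0.0014] turn [0.3, 0.1, -0.1]
```

```bash
python3 -m inch '[[[0.027,0.023,-0.0015],[0.3,0.1,-0.1]],[[0.05,0.042,-0.0015],[0.3,0.1,-0.1]],[[0.054,0.0455,-0.0015],[0.3,0.1,-0.1]],[[0.054,0.0455,-0.0015],[0.3,0.1,-0.1]],[[0.054,0.0455,-0.0015],[0.3,0.1,-0.1]]]'
python3 - <<'E'
from kin import *
axes();L=np.load('red.npz');c,B=heldbox(L);print(c,B[:,0], c-.05*B[:,0])
s=ctrl.snapshot('scene');d=ctrl.snapshot('side')
crop(s,150,250,140,150,4,'s9.png');crop(d,290,310,140,150,4,'d9.png')
for zc in (.08,.07,.057):
  gp,R1=bp(L,0,zc);path(gp,R1,1,pr=False)
E
```

```text
t: 14.85
ee_pos: [0.5125, -0.1477, 0.2581]
eef_rot: [-0.643, 1.451, -0.457]
wrist_force: [-0.2, 0.1, -3.2]
opening: 0.0619
t 14.85 grasp [ 0.5268 -0.2587  0.1275] x [ 0.0828 -0.6455 -0.7593] y [-0.0942  0.7534 -0.6507] z [0.9921 0.1254 0.0016] q [-0.2056  0.599   1.8331 -1.0744  0.7745  0.4971] open 0.0619 F [-0.2  0.1 -3.2]
[ 0.5282 -0.2695  0.1013] [ 0.0081 -0.0769  0.997 ] [ 0.5278 -0.2656  0.0515]
shift [0.0158, 0.014, 0.0001] turn [-0.1, 0.0, 0.1]
shift [0.0234, 0.0205, 0.0001] turn [-0.1, 0.0, 0.1]
shift [0.0333, 0.0289, 0.0] turn [-0.1, 0.0, 0.1]
```

View pics/s9.png

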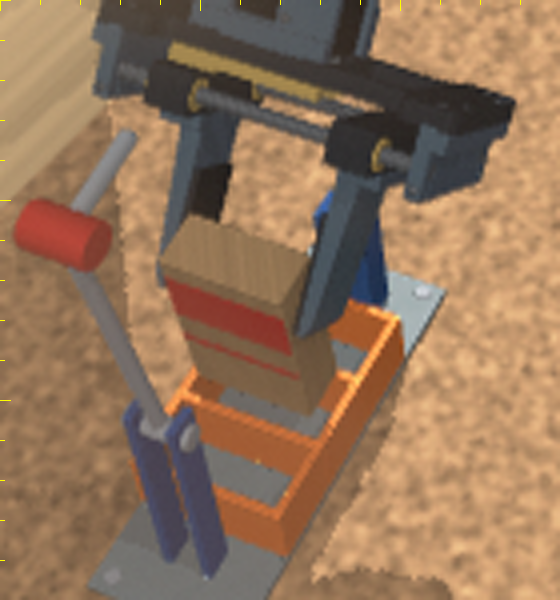

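View pics/d9.png

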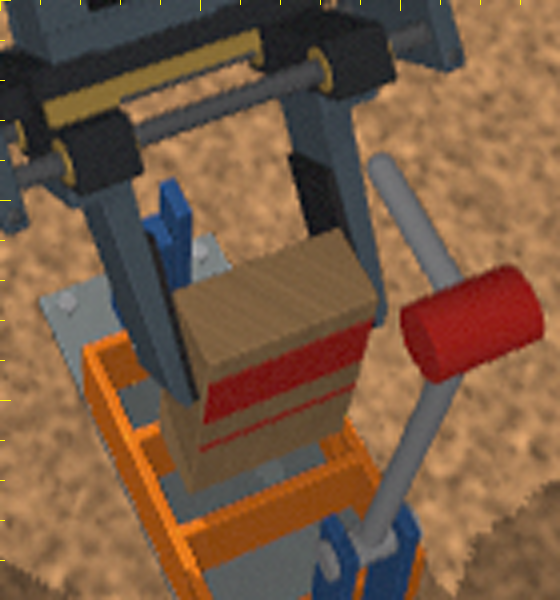

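```bash
python3 -m inch '[[[0.008,0.007,0],[0,0,0]],[[0.016,0.014,0],[0,0,0]],[[0.02,0.0175,0],[0,0,0]],[[0.0235,0.0205,0],[0,0,0]],[[0.0235,0.0205,0],[0,0,0]]]'
python3 - <<'E'
from kin import *
axes();L=np.load('red.npz');c,B=heldbox(L);print(c,B[:,0], c-.05*B[:,0])
for zc in (.06,.057):
  gp,R1=bp(L,0,zc);path(gp,R1,1,pr=True)
E
```

```text
t: 15.58
ee_pos: [0.5121, -0.1473, 0.2255]
eef_rot: [-0.643, 1.454, -0.456]
wrist_force: [-0.2, 0.1, -2.2]
opening: 0.0617
t 15.575 grasp [ 0.526  -0.2583  0.0948] x [ 0.0811 -0.645  -0.7599] y [-0.0954  0.7538 -0.6501] z [ 0.9921  0.1252 -0.0004] q [-0.2052  0.6592  1.8511 -1.1459  0.741   0.5963] open 0.0617 F [-0.2  0.1 -2.2]
[ 0.5274 -0.269   0.0686] [ 0.0101 -0.0775  0.9969] [ 0.5269 -0.2652  0.0188]
1 [-0.21  0.68  1.85 -1.17  0.73  0.62] err 0.0 margin 0.05
shift [0.0065, 0.0055, 0.0004] turn [-0.0, -0.0, 0.0]
1 [-0.21  0.68  1.86 -1.17  0.73  0.63] err 0.0 margin 0.05
shift [0.0088, 0.0075, 0.0004] turn [-0.0, -0.0, 0.0]
```

```bash
python3 -m inch '[[[0.004,0.0035,0],[0,0,0]],[[0.0075,0.0065,0],[0,0,0]],[[0.0085,0.0072,0],[0,0,0]],[[0.0085,0.0072,0],[0,0,0]]]'
python3 - <<'E'
from kin import *
axes();L=np.load('red.npz');c,B=heldbox(L);print(c,c-.05*B[:,0])
E
```

```text
t: 16.08
ee_pos: [0.5121, -0.1474, 0.2146]
eef_rot: [-0.643, 1.453, -0.456]
wrist_force: [0.4, 0.3, -2.3]
opening: 0.0614
t 16.075 grasp [ 0.5261 -0.2584  0.084 ] x [ 0.0815 -0.6451 -0.7598] y [-0.095   0.7538 -0.6502] z [0.9921 0.1252 0.0001] q [-0.2053  0.6798  1.8558 -1.172   0.7306  0.6315] open 0.0614 F [ 0.4  0.3 -2.3]
[ 0.5275 -0.2691  0.0578] [ 0.527  -0.2653  0.0079]
```

```bash
python3 -m inch '[[[0,0,0],[0,0,0]],[[0,0,0],[0,0,0]],[[0,0,0],[0,0,0]],[[-0.02,0,0],[0,0,0]],[[-0.06,0,0],[0,0,0]],[[-0.11,0,0],[0,0,0]],[[-0.15,0,0],[0,0,0]],[[-0.15,0,0],[0,0,0]]]' 0.9 50
python3 - <<'E'
from kin import *
axes()
s=ctrl.snapshot('scene');d=ctrl.snapshot('side')
cv2.imwrite('pics/sf.png',s);cv2.imwrite('pics/df.png',d)
crop(s,150,250,140,150,4,'s10.png');crop(d,290,310,140,150,4,'d10.png')
E
```

```text
t: 17.08
ee_pos: [0.5001, -0.0493, 0.3307]
eef_rot: [-0.643, 1.448, -0.456]
wrist_force: [-0.0, -1.1, -0.1]
opening: 0.0821
t 17.075 grasp [ 0.5149 -0.1603  0.2001] x [ 0.0859 -0.6449 -0.7594] y [-0.094   0.7536 -0.6506] z [0.9919 0.1272 0.0041] q [-0.0093  0.4628  1.8044 -0.8882  0.9793  0.4218] open 0.0821 F [-0.  -1.1 -0.1]
```

View pics/s10.png

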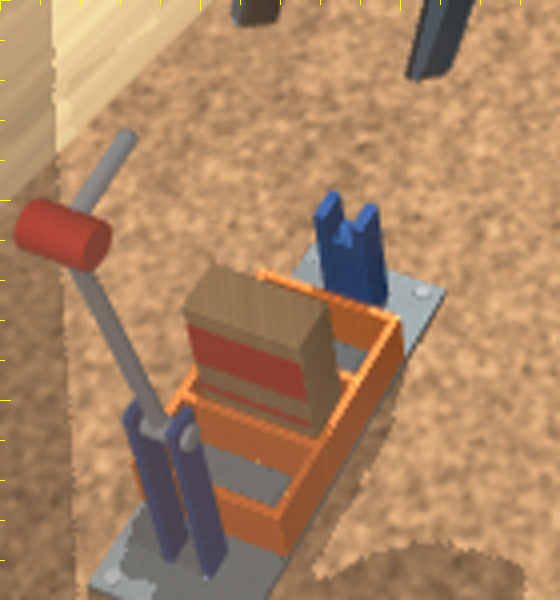

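View pics/d10.png

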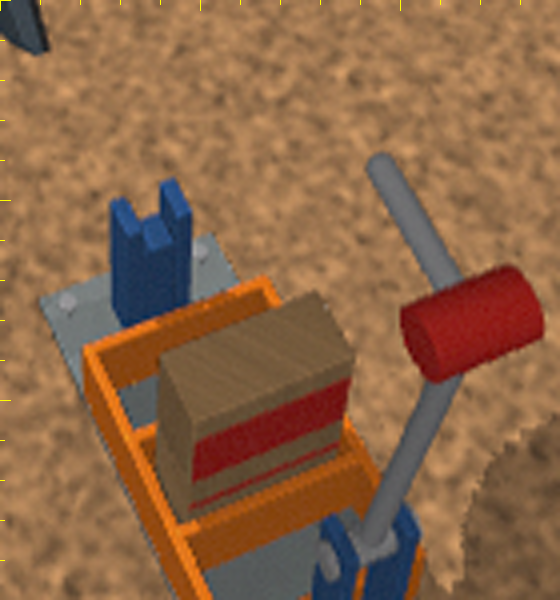

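View pics/df.png

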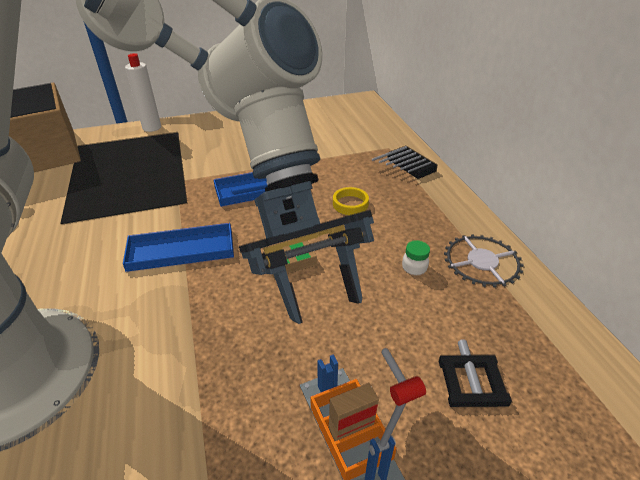

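```bash
python3 - <<'E'
from kin import *
S=lambda x,y:(x/4+150,y/4+250);D=lambda x,y:(x/4+290,y/4+310)
ob=[('scene',(-14,-31),S(217,262)),('scene',(14,-31),S(185,310)),('scene',(14,31),S(304,351)),('scene',(-14,31),S(331,305)),('side',(-14,-31),D(160,357)),('side',(14,-31),D(192,420)),('side',(14,31),D(355,355)),('side',(-14,31),D(320,291))]
def f(v): return np.concatenate([proj(rk([v[0]+(m[0]*np.cos(v[3])-m[1]*np.sin(v[3]))/1e3,v[1]+(m[1]*np.cos(v[3])+m[0]*np.sin(v[3]))/1e3,v[2]]),c)[0]-uv for c,m,uv in ob])
r=least_squares(f,[0,0,.105,0],loss='soft_l1',x_scale=[.01,.01,.01,.1]);print(r.x,r.fun.round(1))
axes()
# above/out near green
c=np.array([.5295,.1275]);a=.125;d=np.array([np.cos(a),np.sin(a)])
x=np.array([-d[0],-d[1],-1])/2**.5;g=np.r_[c+.027*d,.026]
path(g-.13*x,Rm(x,(-d[1],d[0],0)),8)
E
```

```text
[-0.0013  0.0011  0.1013 -0.0064] [-0.2  0.6 -0.2 -0.1 -0.4  0.6  0.4  0.4 -0.5 -1.4  0.2  0.4  0.4 -0.
 -0.6 -0.7]
t 17.175 grasp [ 0.514  -0.1616  0.1979] x [ 0.0823 -0.6451 -0.7596] y [-0.095   0.7537 -0.6503] z [0.9921 0.1257 0.0007] q [-0.0121  0.4663  1.8061 -0.8896  0.9776  0.4228] open 0.0821 F [ 0.1  0.1 -0.7]
1 [ 0.    0.51  1.71 -0.69  1.    0.08] err 0.0 margin 0.53
2 [ 0.02  0.56  1.6  -0.5   1.08 -0.25] err 0.0 margin 0.72
3 [ 0.03  0.62  1.47 -0.34  1.2  -0.53] err 0.0 margin 0.88
4 [ 0.05  0.7   1.34 -0.22  1.35 -0.78] err 0.0 margin 1.0
5 [ 0.06  0.78  1.19 -0.13  1.54 -1.  ] err 0.0 margin 0.97
6 [ 0.08  0.88  1.02 -0.07  1.74 -1.2 ] err 0.0 margin 0.8
7 [ 0.1   0.98  0.83 -0.02  1.97 -1.39] err 0.0 margin 0.61
8 [ 0.13  1.1   0.61  0.    2.21 -1.57] err 0.0 margin 0.39
shift [-0.0446, 0.1893, 0.2923] turn [-97.1, 3.8, 66.1]
```

The red box is upright in the middle pocket, with its top measured at about z = 0.101 against 0.105 nominal, so it is fully down. Next is the green box.

```bash
python3 -m inch '[[[-0.004,0.017,0.027],[-8.8,0.3,6]],[[-0.008,0.034,0.053],[-17.7,0.7,12]],[[-0.012,0.052,0.08],[-26.5,1,18]],[[-0.016,0.069,0.106],[-35.3,1.4,24]],[[-0.02,0.086,0.133],[-44.1,1.7,30]],[[-0.024,0.103,0.159],[-53,2.1,36]],[[-0.028,0.12,0.186],[-61.8,2.4,42]],[[-0.032,0.138,0.213],[-70.6,2.8,48]],[[-0.036,0.155,0.239],[-79.4,3.1,54]],[[-0.04,0.172,0.266],[-88.3,3.5,60]]]' 0.97
python3 - <<'E'
from kin import *
axes()
c=np.array([.5295,.1275]);a=.125;d=np.array([np.cos(a),np.sin(a)])
x=np.array([-d[0],-d[1],-1])/2**.5;g=np.r_[c+.027*d,.026]
path(g-.13*x,Rm(x,(-d[1],d[0],0)),2)
E
```

```text
t: 18.42
ee_pos: [0.7449, 0.137, 0.245]
eef_rot: [-0.86, 1.783, 1.624]
wrist_force: [0.3, 0.1, -0.5]
opening: 0.0879
t 18.425 grasp [0.6367 0.1231 0.112 ] x [-0.6289 -0.081  -0.7732] y [-0.7774  0.0541  0.6267] z [-0.0089  0.9952 -0.097 ] q [ 0.1061  1.0197  0.771  -0.0156  2.0376 -1.4412] open 0.0879 F [ 0.3  0.1 -0.5]
1 [ 0.12  1.06  0.69 -0.01  2.12 -1.51] err 0.0 margin 0.47
2 [ 0.13  1.1   0.61  0.    2.21 -1.57] err 0.0 margin 0.39
shift [-0.012, -0.0204, 0.0207] turn [-8.7, 0.3, 5.6]
```

```bash
python3 -m inch '[[[-0.012,-0.0204,0.0207],[-8.7,0.3,5.6]],[[-0.012,-0.0204,0.0207],[-8.7,0.3,5.6]],[[-0.012,-0.0204,0.0207],[-8.7,0.3,5.6]],[[-0.012,-0.0204,0.0207],[-8.7,0.3,5.6]]]'
python3 - <<'E'
from kin import *
axes()
st=ctrl.get_state();im=ctrl.snapshot('wrist');cv2.imwrite('pics/w11.png',im);np.save('w11.npy',np.r_[st['ee_pos'],st['eef_rot']])
cv2.imwrite('pics/s11.png',ctrl.snapshot('scene'))
E
```

```text
t: 18.92
ee_pos: [0.7672, 0.1575, 0.2424]
eef_rot: [-0.859, 1.746, 1.832]
wrist_force: [-0.6, 0.4, -0.5]
opening: 0.0886
t 18.925 grasp [0.6474 0.1424 0.1199] x [-0.6965 -0.0878 -0.7122] y [-0.7072 -0.0843  0.702 ] z [-0.1217  0.9926 -0.0033] q [ 0.1261  1.0964  0.6176  0.0007  2.2058 -1.5651] open 0.0886 F [-0.6  0.4 -0.5]
```

View pics/w11.png

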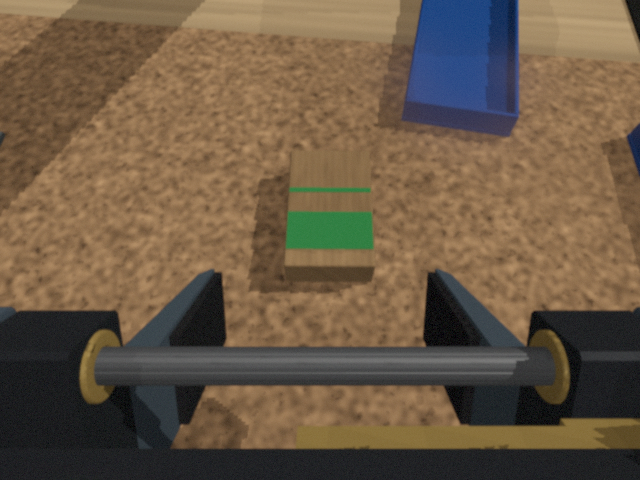

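View pics/s11.png

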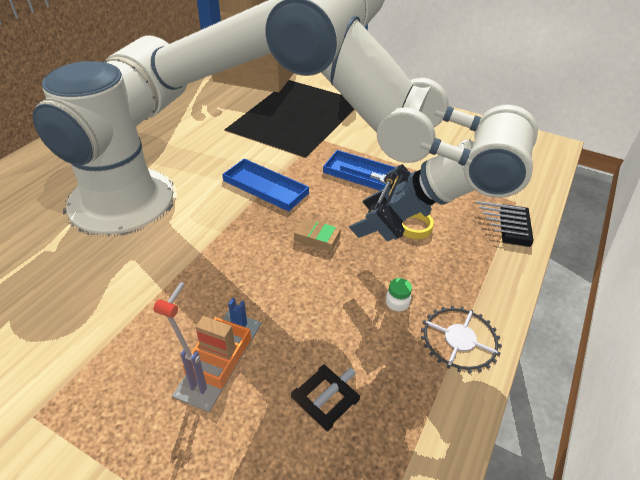

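```bash
python3 - <<'E'
from kin import *
from fit import fitw
v=np.load('w11.npy');st={'ee_pos':v[:3],'eef_rot':v[3:]}
b=fitw([((-50,-31,28),(292,150)),((-50,31,28),(371,150)),((50,31,28),(375,264)),((50,-31,28),(285,264))],st,[.53,.126,.14],'green')
c=np.array([(b[0]+.5304)/2,(b[1]+.1258)/2 if abs(b[1]-.1258)<.004 else b[1]]);a=b[2];d=np.array([np.cos(a),np.sin(a)])
axes();x=np.array([-d[0],-d[1],-1])/2**.5;g=np.r_[b[:2]+.027*d,.0265];print(g)
path(g,Rm(x,(-d[1],d[0],0)),3)
E
```

```text
green [0.5275 0.1323 0.1072] yawdeg 6.144051016782068 [[-0.2, -1.7], [0.0, -0.9], [1.5, 1.4], [-0.9, 0.2]]
t 19.025 grasp [0.6475 0.1427 0.1203] x [-0.6963 -0.0879 -0.7123] y [-0.7072 -0.0853  0.7018] z [-0.1224  0.9925 -0.0027] q [ 0.1266  1.0962  0.6169  0.0009  2.2065 -1.5656] open 0.0883 F [0.4 0.5 0.5]
[0.5543 0.1352 0.0265]
1 [ 0.13  1.07  0.76  0.01  2.08 -1.56] err 0.0 margin 0.54
2 [ 0.13  1.06  0.89  0.01  1.97 -1.56] err 0.0 margin 0.67
3 [ 0.13  1.06  1.01  0.01  1.86 -1.55] err 0.0 margin 0.79
shift [0.1324, -0.0006, 0.002] turn [0.5, -0.7, 0.4]
```

```bash
python3 -m inch '[[[0.05,0,0.001],[0.5,-0.7,0.4]],[[0.1,0,0.001],[0.5,-0.7,0.4]],[[0.122,0,0.001],[0.5,-0.7,0.4]],[[0.1315,0,0.001],[0.5,-0.7,0.4]],[[0.1315,0,0.001],[0.5,-0.7,0.4]],[[0.1315,0,0.001],[0.5,-0.7,0.4]]]'
python3 - <<'E'
from kin import *
axes()
st=ctrl.get_state();cv2.imwrite('pics/w12.png',ctrl.snapshot('wrist'));np.save('w12.npy',np.r_[st['ee_pos'],st['eef_rot']])
E
```

```text
t: 19.77
ee_pos: [0.6765, 0.1479, 0.1492]
eef_rot: [-0.84, 1.748, 1.83]
wrist_force: [-0.5, -0.5, 0.1]
opening: 0.0887
t 19.775 grasp [0.5558 0.1348 0.0275] x [-0.702  -0.0766 -0.7081] y [-0.7038 -0.0774  0.7061] z [-0.1089  0.9941  0.0004] q [ 0.1262  1.0592  1.0017  0.013   1.8647 -1.5552] open 0.0887 F [-0.5 -0.5  0.1]
```

View pics/w12.png

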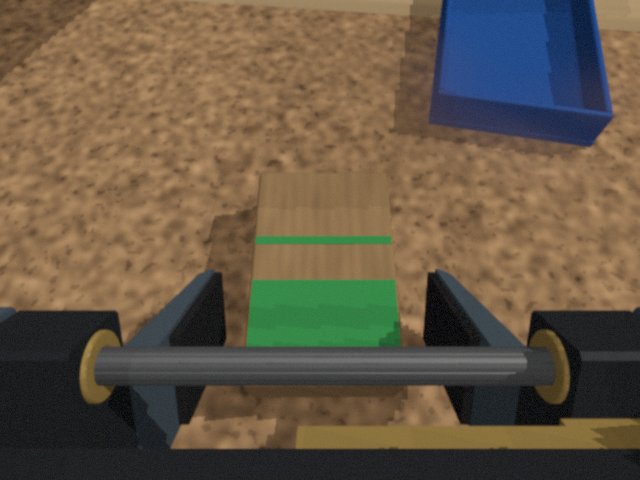

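```bash
python3 -m inch '[[[0,0,0],[0,0,0]],[[0,0,0],[0,0,0]],[[0,0,0],[0,0,0]],[[0,0,0],[0,0,0]],[[0,0,0],[0,0,0]],[[0,0,0],[0,0,0]]]' 0 50
python3 - <<'E'
from kin import *
axes()
st=ctrl.get_state();Rt=R.from_rotvec(st['eef_rot']).as_matrix();g=st['ee_pos']+G*Rt[:,0]
z=Rt[:,2].copy();z[2]=0;z/=np.linalg.norm(z);d=np.array([z[1],-z[0],0]);B=np.c_[d,z,[0,0,1]]
im=ctrl.snapshot('wrist');cv2.imwrite('pics/w13.png',im)
# far top edge (y=172) as box x=-50,z=+14
P=ray([(262,172.5),(388,172.5)],.028,'wrist',st);print(P, 'offx from far edge',[float((g-p)@d-.05) for p in P])
off=np.array([np.mean([(g-p)@d-.05 for p in P]),0,g[2]-.014]);print(off)
np.savez('green.npz',Rt=Rt,B=B,off=off)
E
```

```text
t: 20.58
ee_pos: [0.6757, 0.1479, 0.1484]
eef_rot: [-0.839, 1.75, 1.832]
wrist_force: [2.0, -0.6, 0.9]
opening: 0.0617
t 20.575 grasp [0.5548 0.1347 0.0268] x [-0.7032 -0.0767 -0.7068] y [-0.7025 -0.0774  0.7074] z [-0.109   0.994   0.0005] q [ 0.1263  1.0598  1.0037  0.013   1.8639 -1.5554] open 0.0617 F [ 2.  -0.6  0.9]
[[0.4819 0.0965 0.028 ]
 [0.4752 0.1572 0.028 ]] offx from far edge [0.026574619277056122, 0.02662397104829667]
[0.0266 0.     0.0128]
```

View pics/w13.png

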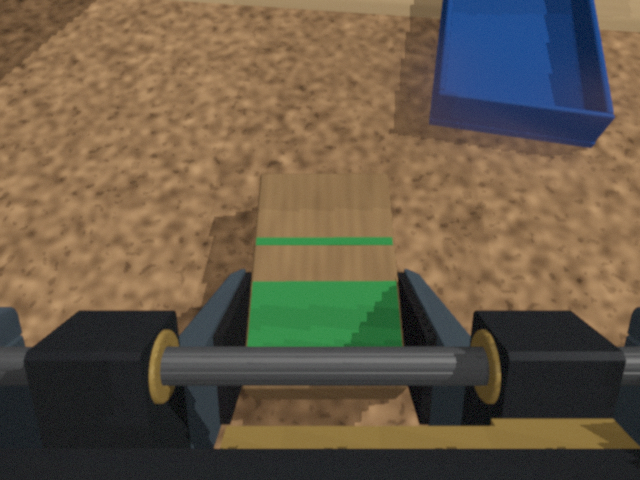

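```bash
python3 -m inch '[[[-0.01,0.01,0],[0,0,0]],[[-0.04,0.04,0],[0,0,0]],[[-0.07,0.07,0],[0,0,0]],[[-0.1,0.1,0],[0,0,0]],[[-0.1,0.1,0],[0,0,0]],[[-0.1,0.1,0],[0,0,0]]]'
python3 - <<'E'
from kin import *
axes();L=dict(np.load('green.npz'));L['off'][0]=.026;np.savez('green.npz',**L)
gp,R1=bp(L,-.039,.17);path(gp,R1,6)
for zc in (.1,.055): gp,R1=bp(L,-.039,zc);print(ik(gp-G*R1[:,0],R1,[-.16,.49,1.8,-1.0,.9,.4]))
E
```

```text
t: 21.38
ee_pos: [0.6755, 0.1478, 0.2895]
eef_rot: [-0.839, 1.75, 1.832]
wrist_force: [1.2, 0.4, -3.1]
opening: 0.0614
t 21.375 grasp [0.5545 0.1346 0.1679] x [-0.7035 -0.0768 -0.7065] y [-0.7023 -0.0773  0.7077] z [-0.109   0.994   0.0005] q [ 0.1262  0.9026  0.9571  0.0141  2.068  -1.5524] open 0.0614 F [ 1.2  0.4 -3.1]
1 [ 0.08  0.79  1.14 -0.03  1.81 -1.33] err 0.0 margin 0.92
2 [ 0.03  0.7   1.3  -0.11  1.56 -1.09] err 0.0 margin 1.08
3 [-0.01  0.61  1.44 -0.23  1.32 -0.82] err 0.0 margin 0.99
4 [-0.05  0.54  1.58 -0.4   1.12 -0.5 ] err 0.0 margin 0.82
5 [-0.09  0.5   1.7  -0.63  0.98 -0.11] err 0.0 margin 0.59
6 [-0.13  0.47  1.8  -0.92  0.91  0.35] err 0.0 margin 0.3
shift [0.1109, 0.165, -0.2368] turn [96.0, -3.8, -66.5]
(array([-0.1303,  0.5936,  1.8504, -1.048 ,  0.8102,  0.5407]), np.float64(4.533260612985842e-13))
(array([-0.1303,  0.6789,  1.8734, -1.1444,  0.7606,  0.677 ]), np.float64(4.717591387401868e-09))
```

```bash
python3 -m inch '[[[0.009,0.014,-0.02],[8,-0.3,-5.5]],[[0.018,0.027,-0.039],[16,-0.6,-11]],[[0.028,0.041,-0.059],[24,-1,-16.6]],[[0.037,0.055,-0.079],[32,-1.3,-22.2]],[[0.046,0.069,-0.099],[40,-1.6,-27.7]],[[0.055,0.082,-0.118],[48,-1.9,-33.2]],[[0.065,0.096,-0.138],[56,-2.2,-38.8]],[[0.074,0.11,-0.158],[64,-2.5,-44.3]],[[0.083,0.124,-0.178],[72,-2.9,-49.9]],[[0.092,0.137,-0.197],[80,-3.2,-55.4]]]'
python3 - <<'E'
from kin import *
axes();L=np.load('green.npz')
gp,R1=bp(L,-.039,.17);path(gp,R1,2)
E
```

```text
t: 22.62
ee_pos: [0.5353, -0.0662, 0.3206]
eef_rot: [-0.712, 1.586, -0.107]
wrist_force: [0.3, -1.6, -2.7]
opening: 0.0615
t 22.625 grasp [ 0.5397 -0.1515  0.1713] x [ 0.0256 -0.496  -0.8679] y [-0.3746  0.8002 -0.4684] z [ 0.9269  0.3371 -0.1653] q [-0.0859  0.4971  1.6968 -0.6369  0.9742 -0.1034] open 0.0615 F [ 0.3 -1.6 -2.7]
1 [-0.11  0.48  1.75 -0.78  0.93  0.12] err 0.0 margin 0.44
2 [-0.13  0.47  1.8  -0.92  0.91  0.35] err 0.0 margin 0.3
shift [0.0142, -0.0271, -0.0414] turn [15.8, -0.7, -11.0]
```

```bash
python3 -m inch '[[[0.007,-0.0135,-0.021],[8,-0.3,-5.4]],[[0.0142,-0.0271,-0.0414],[15.8,-0.7,-11]],[[0.0142,-0.0271,-0.0414],[15.8,-0.7,-11]],[[0.0142,-0.0271,-0.0414],[15.8,-0.7,-11]],[[0.0142,-0.0271,-0.0414],[15.8,-0.7,-11]]]'
python3 - <<'E'
from kin import *
axes();L=np.load('green.npz')
gp,R1=bp(L,-.039,.1);path(gp,R1,1)
c,B=heldbox(L);print(c,B[:,0])
s=ctrl.snapshot('scene');d=ctrl.snapshot('side')
crop(s,150,220,150,170,4,'s14.png');crop(d,280,280,150,170,4,'d14.png')
for cam in ('scene','side'):
  for sg in [(1,-1,-1),(1,1,-1),(1,1,1),(1,-1,1),(-1,-1,-1),(-1,1,-1)]:
    u=proj(c+B@[sg[0]*.05,sg[1]*.031,sg[2]*.014],cam)[0];print(cam,sg,((u-([150,220] if cam=='scene' else [280,280]))*4).round())
E
```

```text
t: 23.25
ee_pos: [0.5089, -0.1081, 0.3284]
eef_rot: [-0.645, 1.453, -0.447]
wrist_force: [-0.2, -0.6, -2.0]
opening: 0.0618
t 23.25 grasp [ 0.5233 -0.2184  0.1972] x [ 0.0839 -0.6416 -0.7625] y [-0.1017  0.7557 -0.647 ] z [ 0.9913  0.1318 -0.0018] q [-0.1292  0.4721  1.7919 -0.9157  0.9087  0.3373] open 0.0618 F [-0.2 -0.6 -2. ]
1 [-0.13  0.59  1.85 -1.05  0.81  0.54] err 0.0 margin 0.17
shift [0.0542, 0.0452, -0.0015] turn [0.3, 0.1, -0.2]
[ 0.5247 -0.229   0.1703] [ 0.0125 -0.0802  0.9967]
scene (1, -1, -1) [186. 211.]
scene (1, 1, -1) [313. 253.]
scene (1, 1, 1) [344. 204.]
scene (1, -1, 1) [219. 164.]
scene (-1, -1, -1) [225. 342.]
scene (-1, 1, -1) [343. 383.]
side (1, -1, -1) [200. 253.]
side (1, 1, -1) [380. 188.]
side (1, 1, 1) [338. 120.]
side (1, -1, 1) [163. 182.]
side (-1, -1, -1) [186. 413.]
side (-1, 1, -1) [345. 350.]
```

View pics/s14.png

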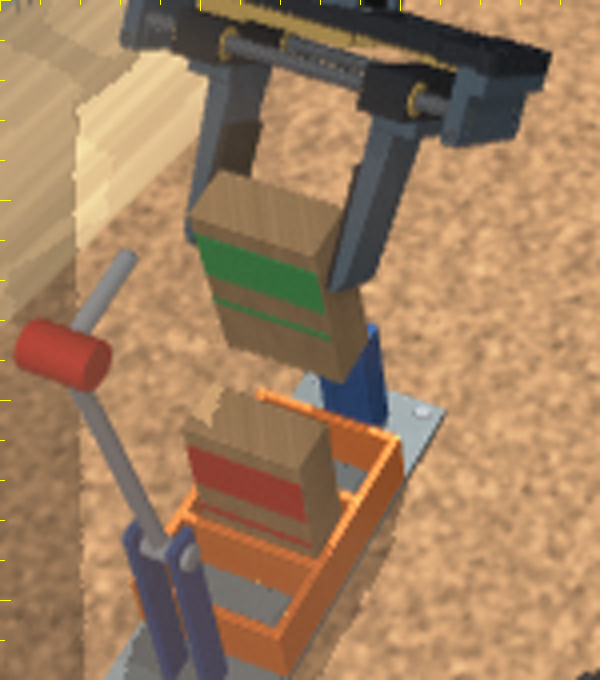

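View pics/d14.png

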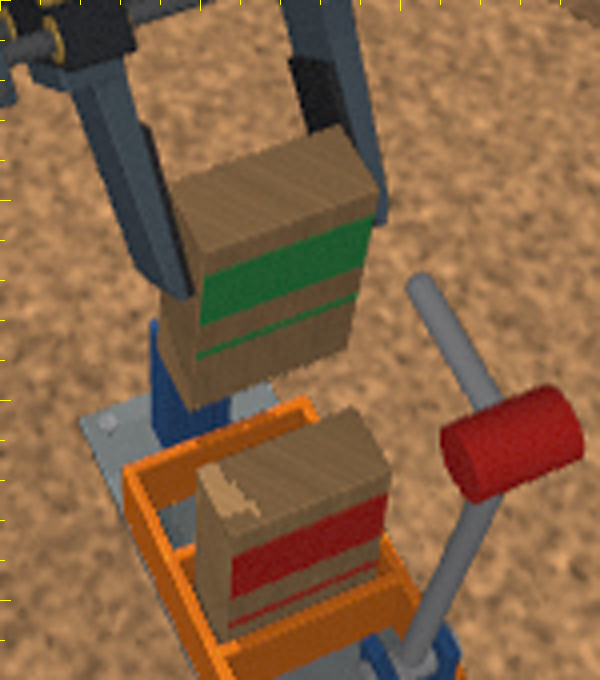

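```bash
python3 - <<'E'
from kin import *
L=np.load('green.npz')
for zc in (.1,.07,.058):
  gp,R1=bp(L,-.039,zc,3.5,-.0005);path(gp,R1,1)
E
```

```text
1 [-0.12  0.6   1.85 -1.07  0.82  0.57] err 0.0 margin 0.15
shift [0.0535, 0.0497, -0.0014] turn [0.2, 0.1, -1.1]
1 [-0.12  0.66  1.87 -1.13  0.79  0.66] err 0.0 margin 0.09
shift [0.0764, 0.0691, -0.0014] turn [0.2, 0.1, -1.1]
1 [-0.12  0.68  1.88 -1.16  0.78  0.7 ] err 0.0 margin 0.06
shift [0.0855, 0.0769, -0.0014] turn [0.2, 0.1, -1.1]
```

```bash
python3 -m inch '[[[0.027,0.025,-0.0014],[0.2,0.1,-1.1]],[[0.05,0.046,-0.0014],[0.2,0.1,-1.1]],[[0.0535,0.0497,-0.0014],[0.2,0.1,-1.1]],[[0.0535,0.0497,-0.0014],[0.2,0.1,-1.1]],[[0.0535,0.0497,-0.0014],[0.2,0.1,-1.1]]]'
python3 - <<'E'
from kin import *
axes();L=np.load('green.npz');c,B=heldbox(L);print(c,c-.05*B[:,0],rk([-.039,0,.05]))
s=ctrl.snapshot('scene');d=ctrl.snapshot('side')
crop(s,150,220,150,170,4,'s15.png');crop(d,280,300,150,150,4,'d15.png')
for zc in (.07,.057):
  gp,R1=bp(L,-.039,zc,3.5,-.0005);path(gp,R1,1,pr=False)
E
```

```text
t: 23.98
ee_pos: [0.5072, -0.1055, 0.2569]
eef_rot: [-0.656, 1.446, -0.468]
wrist_force: [-0.4, 0.1, -2.3]
opening: 0.0619
t 23.975 grasp [ 0.5219 -0.2185  0.1281] x [ 0.0857 -0.6572 -0.7489] y [-0.0938  0.743  -0.6627] z [0.9919 0.127  0.002 ] q [-0.1193  0.5983  1.8539 -1.0714  0.8207  0.5716] open 0.0619 F [-0.4  0.1 -2.3]
[ 0.5234 -0.2296  0.1014] [ 0.5231 -0.2266  0.0515] [ 0.5227 -0.2277  0.05  ]
shift [0.0231, 0.021, -0.0001] turn [-0.1, 0.1, 0.0]
shift [0.0328, 0.0296, -0.0001] turn [-0.1, 0.1, 0.0]
```

View pics/s15.png

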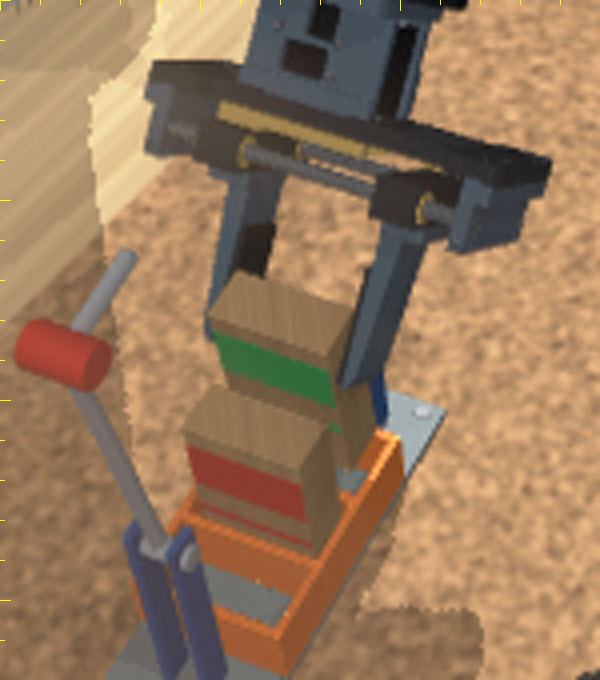

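View pics/d15.png

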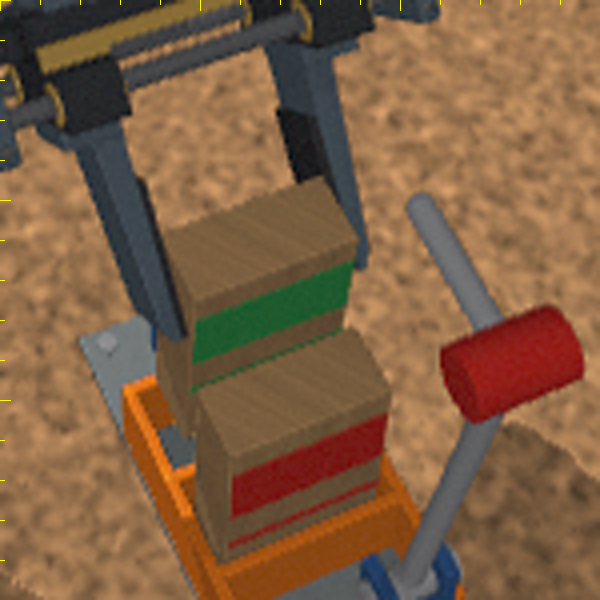

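Aligned over the free end pocket. Lowering in steps while watching the wrist force.

```bash
python3 -m inch '[[[0.008,0.007,0],[0,0,0]],[[0.016,0.0145,0],[0,0,0]],[[0.023,0.021,0],[0,0,0]],[[0.023,0.021,0],[0,0,0]]]'
python3 - <<'E'
from kin import *
axes();L=np.load('green.npz');c,B=heldbox(L);print(c)
gp,R1=bp(L,-.039,.057,3.5,-.0005);path(gp,R1,1,pr=False)
E
```

```text
t: 24.58
ee_pos: [0.5065, -0.1049, 0.2236]
eef_rot: [-0.657, 1.45, -0.467]
wrist_force: [0.4, -1.1, -3.1]
opening: 0.062
t 24.575 grasp [ 0.5207 -0.2179  0.0947] x [ 0.0829 -0.6568 -0.7495] y [-0.0962  0.7433 -0.662 ] z [ 0.9919  0.127  -0.0015] q [-0.1183  0.661   1.872  -1.1373  0.7865  0.6677] open 0.062 F [ 0.4 -1.1 -3.1]
[ 0.5221 -0.229   0.0679]
shift [0.0084, 0.0071, 0.0005] turn [0.1, -0.1, -0.0]
```

```bash
python3 -m inch '[[[0.004,0.0035,0],[0,0,0]],[[0.0075,0.0065,0],[0,0,0]],[[0.0084,0.0071,0],[0,0,0]],[[0.0084,0.0071,0],[0,0,0]]]'
python3 - <<'E'
from kin import *
axes();L=np.load('green.npz');c,B=heldbox(L);print(c)
E
```

```text
t: 25.08
ee_pos: [0.5067, -0.1052, 0.2137]
eef_rot: [-0.656, 1.448, -0.467]
wrist_force: [0.6, -0.8, -2.2]
opening: 0.0615
t 25.075 grasp [ 0.5212 -0.2182  0.0848] x [ 0.0843 -0.6569 -0.7492] y [-0.0949  0.7432 -0.6623] z [0.9919 0.1269 0.0003] q [-0.1189  0.6804  1.876  -1.1609  0.7758  0.7005] open 0.0615 F [ 0.6 -0.8 -2.2]
[ 0.5227 -0.2293  0.0581]
```

```bash
python3 -m inch '[[[0,0,0],[0,0,0]],[[0,0,0],[0,0,0]],[[0,0,0],[0,0,0]],[[-0.02,0,0],[0,0,0]],[[-0.06,0,0],[0,0,0]],[[-0.11,0,0],[0,0,0]],[[-0.15,0,0],[0,0,0]],[[-0.15,0,0],[0,0,0]]]' 0.9 50
python3 - <<'E'
from kin import *
axes()
s=ctrl.snapshot('scene');d=ctrl.snapshot('side')
cv2.imwrite('pics/sf2.png',s);cv2.imwrite('pics/df2.png',d)
crop(s,150,240,140,150,4,'s16.png');crop(d,290,310,140,150,4,'d16.png')
E
```

```text
t: 26.08
ee_pos: [0.4943, -0.0053, 0.3279]
eef_rot: [-0.656, 1.444, -0.466]
wrist_force: [-0.4, -0.2, 0.1]
opening: 0.0819
t 26.075 grasp [ 0.5096 -0.1182  0.1991] x [ 0.0886 -0.6565 -0.7491] y [-0.094   0.7432 -0.6624] z [0.9916 0.1291 0.0041] q [ 0.0856  0.4712  1.8058 -0.8781  1.0349  0.4931] open 0.0819 F [-0.4 -0.2  0.1]
```

View pics/s16.png

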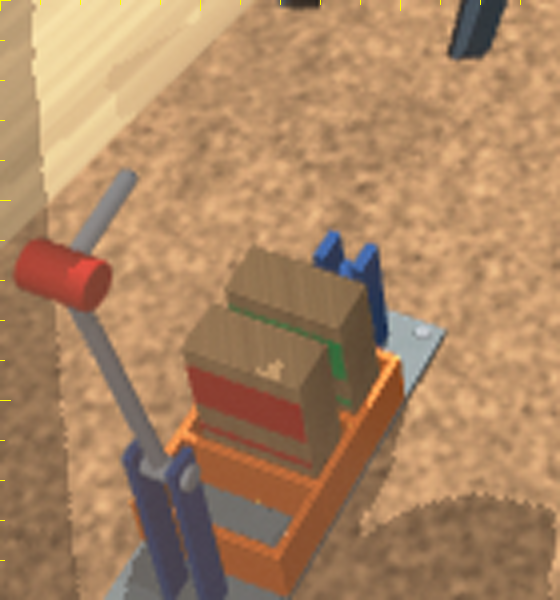

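View pics/d16.png

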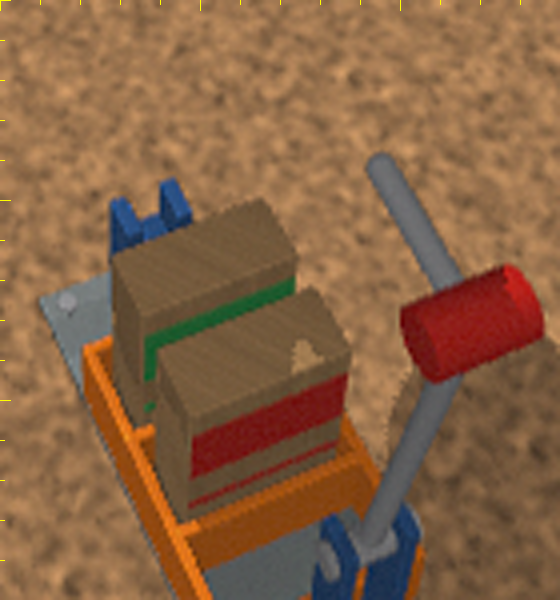

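View pics/sf2.png

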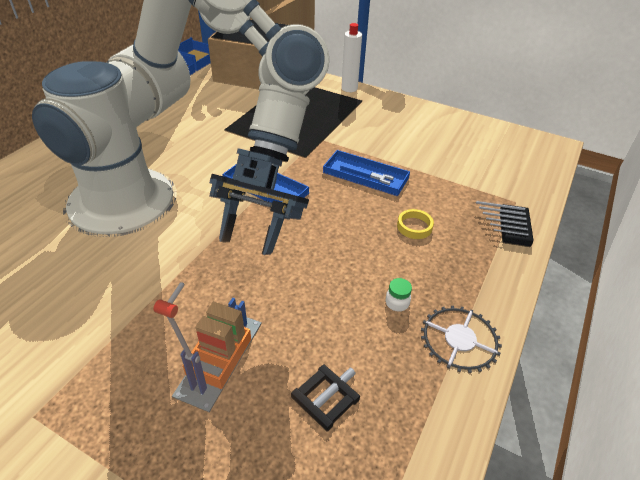

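```bash
python3 - <<'E'
from kin import *
S=lambda x,y:(x/4+150,y/4+240);D=lambda x,y:(x/4+290,y/4+310)
ob=[('scene',(-14,-31),S(256,246)),('scene',(14,-31),S(228,289)),('scene',(14,31),S(341,329)),('scene',(-14,31),S(371,286)),('side',(-14,-31),D(112,262)),('side',(14,-31),D(147,322)),('side',(14,31),D(298,263)),('side',(-14,31),D(264,199))]
def f(v): return np.concatenate([proj(rk([v[0]+(m[0]*np.cos(v[3])-m[1]*np.sin(v[3]))/1e3,v[1]+(m[1]*np.cos(v[3])+m[0]*np.sin(v[3]))/1e3,v[2]]),c)[0]-uv for c,m,uv in ob])
r=least_squares(f,[-.039,0,.105,0],loss='soft_l1',x_scale=[.01,.01,.01,.1]);print(r.x,r.fun.round(1))
rx=np.array([np.cos(RACK[2]),np.sin(RACK[2]),0]);ry=np.array([-rx[1],rx[0],0])
Rg=Rm((0,0,-1),ry)
q=ctrl.get_state()['q']
for th in (1.7,1.3,.9,.5,.2,0):
    g=rk([.076-.16*np.cos(th),0,.114+.16*np.sin(th)]);q,e=ik(g+[0,0,G],Rg,q);print(th,g,q.round(2),round(e,5))
path(rk([.06,0,.35]),Rg,5)
E
```

```text
[-0.0403  0.0008  0.1012  0.0089] [ 0.2 -0.3 -0.2 -0.3  0.7 -0.3  0.2 -0.6 -0.1 -0.  -0.6  1.   0.9 -0.1
  0.2  0.7]
1.7 [ 0.5398 -0.3622  0.2727] [-0.68  0.5   1.22 -0.    1.42 -0.81] 0.0
1.3 [ 0.5318 -0.2993  0.2682] [-0.61  0.44  1.34  0.    1.36 -0.74] 0.0
0.9 [ 0.5246 -0.2431  0.2393] [-0.54  0.42  1.46  0.    1.27 -0.66] 0.0
0.5 [ 0.5194 -0.2025  0.1907] [-0.48  0.45  1.57 -0.    1.13 -0.61] 0.0
0.2 [ 0.5174 -0.1862  0.1458] [-0.45  0.49  1.63 -0.    1.02 -0.58] 0.0
0 [ 0.517  -0.1831  0.114 ] [-0.45  0.54  1.67 -0.    0.94 -0.58] 0.0
1 [-0.09  0.39  1.75 -0.7   0.99  0.18] err 0.0 margin 0.52
2 [-0.25  0.35  1.65 -0.47  1.03 -0.15] err 0.0 margin 0.75
3 [-0.4   0.33  1.52 -0.27  1.15 -0.43] err 0.0 margin 0.95
4 [-0.53  0.36  1.36 -0.12  1.34 -0.64] err 0.0 margin 1.1
5 [-0.64  0.41  1.16  0.    1.57 -0.77] err 0.0 margin 0.94
shift [0.0663, -0.371, 0.0003] turn [0.0, 0.1, 41.5]
```

Both boxes are at the same height and seated in their pockets. Next is the hook: move above the red grip with the jaws along the rack's y.

```bash
python3 -m inch '[[[-0.05,-0.05,0],[0,0,10]],[[-0.05,-0.11,0],[0,0,20]],[[-0.04,-0.16,0],[0,0,30]],[[-0.01,-0.22,0],[0,0,41.5]],[[0.03,-0.27,0],[0,0.1,41.5]],[[0.0663,-0.32,0],[0,0.1,41.5]],[[0.0663,-0.371,0],[0,0.1,41.5]],[[0.0663,-0.371,0],[0,0.1,41.5]],[[0.0663,-0.371,0],[0,0.1,41.5]]]' 0.6 25
python3 - <<'E'
from kin import *
axes()
st=ctrl.get_state();cv2.imwrite('pics/w17.png',ctrl.snapshot('wrist'));np.save('w17.npy',np.r_[st['ee_pos'],st['eef_rot']])
cv2.imwrite('pics/s17.png',ctrl.snapshot('scene'))
E
```

```text
t: 27.3
ee_pos: [0.5344, -0.3264, 0.5203]
eef_rot: [-0.097, 1.572, 0.1]
wrist_force: [-1.3, 0.2, -0.3]
opening: 0.0552
t 27.3 grasp [ 0.5338 -0.3261  0.3483] x [-0.0037  0.0017 -1.    ] y [-0.1245  0.9922  0.0022] z [ 0.9922  0.1245 -0.0035] q [-0.6434  0.4148  1.1632 -0.0009  1.5676 -0.7683] open 0.0552 F [-1.3  0.2 -0.3]
```

View pics/w17.png

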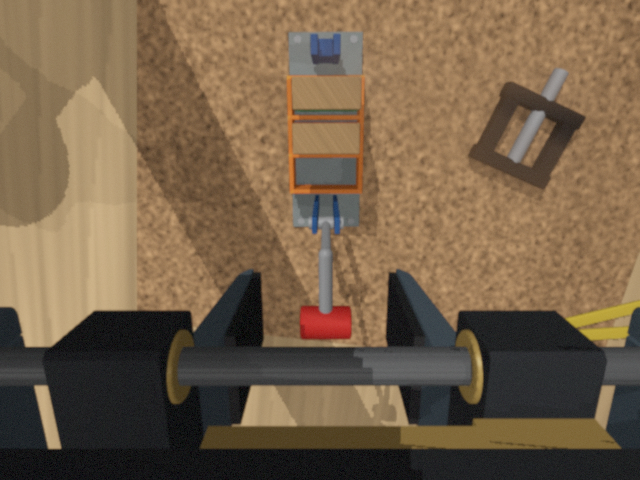

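View pics/s17.png

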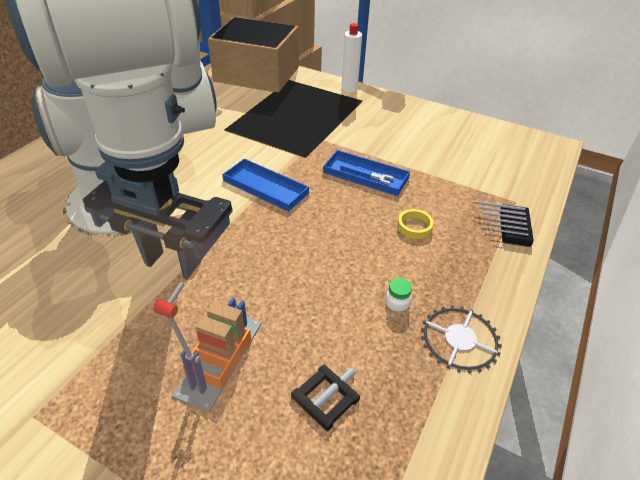

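```bash
python3 - <<'E'
from kin import *
v=np.load('w17.npy');st={'ee_pos':v[:3],'eef_rot':v[3:]}
P=ray([(325.5,322),(301,322),(351,322)],.2727,'wrist',st);print(P,np.linalg.norm(P[1]-P[2]))
rx=np.array([np.cos(RACK[2]),np.sin(RACK[2]),0]);ry=np.array([-rx[1],rx[0],0])
g=rk([.076-.16*np.cos(1.7),0,.114+.16*np.sin(1.7)]);print(g)
Rg=Rm((0,0,-1),ry)
path(g+[0,0,.03],Rg,1);path(g,Rg,1)
E
```

```text
[[ 0.5386 -0.363   0.2727]
 [ 0.524  -0.3648  0.2727]
 [ 0.5537 -0.3611  0.2727]] 0.029888870828220143
[ 0.5398 -0.3622  0.2727]
1 [-0.68  0.48  1.18  0.    1.49 -0.81] err 0.0 margin 0.96
shift [0.0459, -0.0374, 0.0006] turn [-0.0, -0.2, -0.1]
1 [-0.68  0.5   1.22  0.    1.42 -0.81] err 0.0 margin 1.0
shift [0.0759, -0.0375, 0.0007] turn [-0.0, -0.2, -0.1]
```

```bash
python3 -m inch '[[[0,-0.0375,0],[0,-0.2,0]],[[0.02,-0.0375,0],[0,-0.2,0]],[[0.05,-0.0375,0],[0,-0.2,0]],[[0.07,-0.0375,0],[0,-0.2,0]],[[0.075,-0.0375,0],[0,-0.2,0]],[[0.075,-0.0375,0],[0,-0.2,0]]]'
python3 -m inch '[[[0,0,0],[0,0,0]],[[0,0,0],[0,0,0]],[[0,0,0],[0,0,0]],[[0,0,0],[0,0,0]],[[0,0,0],[0,0,0]]]' 0 25
python3 - <<'E'
from kin import *
axes()
cv2.imwrite('pics/w18.png',ctrl.snapshot('wrist'))
E
```

```text
t: 28.15
ee_pos: [0.5396, -0.3626, 0.4472]
eef_rot: [-0.099, 1.567, 0.1]
wrist_force: [-0.3, -0.1, 0.0]
opening: 0.0544
t: 28.78
ee_pos: [0.5389, -0.3633, 0.4475]
eef_rot: [-0.099, 1.568, 0.099]
wrist_force: [-8.8, -0.2, 4.7]
opening: 0.0297
t 28.775 grasp [ 0.539  -0.3633  0.2755] x [ 0.0008  0.0001 -1.    ] y [-0.126  0.992  0.   ] z [0.992  0.126  0.0008] q [-0.6852  0.4955  1.2204  0.0006  1.4252 -0.8116] open 0.0297 F [-8.8 -0.2  4.7]
```

View pics/w18.png

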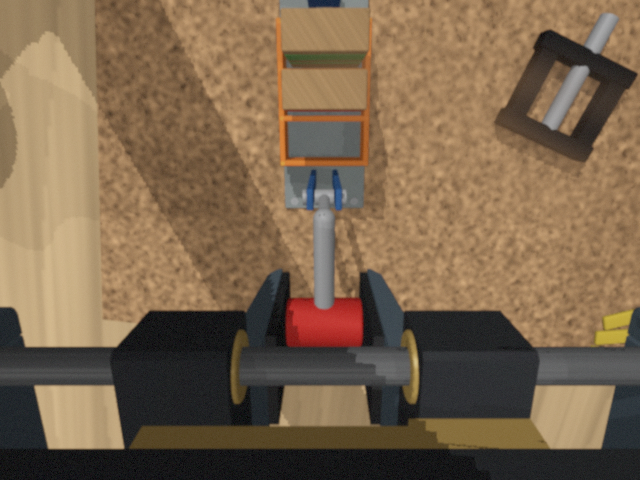

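```bash
python3 -m inch '[[[-0.0013,0.0159,-0.001],[0,0,0]],[[-0.0009,0.0319,-0.001],[0,0,0]],[[0.001,0.0478,-0.001],[0,0,0]],[[0.0045,0.0634,-0.001],[0,0,0]],[[0.0096,0.0786,-0.001],[0,0,0]],[[0.0161,0.0932,-0.001],[0,0,0]],[[0.0161,0.0932,-0.001],[0,0,0]]]' 0 35
python3 - <<'E'
from kin import *
axes()
cv2.imwrite('pics/s19.png',ctrl.snapshot('scene')[220:430,100:340])
g0=np.array([.539,-.3633,.2755]);Rw=R.from_rotvec(ctrl.get_state()['eef_rot']).as_matrix();g=ctrl.get_state()['ee_pos']+G*Rw[:,0]
d=Rw.T@(g-g0);print('moved (tool)',d)
E
```

```text
t: 29.7
ee_pos: [0.5265, -0.269, 0.431]
eef_rot: [-0.099, 1.567, 0.102]
wrist_force: [-3.5, 3.9, 8.5]
opening: 0.0296
t 29.7 grasp [ 0.5268 -0.2687  0.259 ] x [ 0.0015  0.0018 -1.    ] y [-0.1276  0.9918  0.0016] z [0.9918 0.1276 0.0018] q [-0.574   0.4216  1.3961  0.0024  1.3236 -0.7025] open 0.0296 F [-3.5  3.9  8.5]
moved (tool) [ 0.0165  0.095  -0.0001]
```

View pics/s19.png

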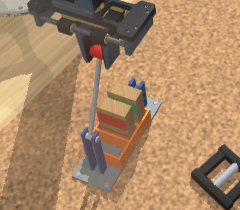

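```bash
python3 -m inch '[[[0.008,0.0139,0],[0,0,0]],[[0.0172,0.0269,0],[0,0,0]],[[0.0278,0.0389,0],[0,0,0]],[[0.0395,0.0498,0],[0,0,0]],[[0.0522,0.0595,0],[0,0,0]],[[0.0659,0.0678,0],[0,0,0]],[[0.0803,0.0748,0],[0,0,0]],[[0.0953,0.0803,0],[0,0,0]],[[0.1108,0.0842,0],[0,0,0]],[[0.1108,0.0842,0],[0,0,0]]]'
python3 - <<'E'
from kin import *
axes()
crop(ctrl.snapshot('scene'),150,220,150,170,4,'s20.png');crop(ctrl.snapshot('side'),280,250,150,200,3,'d20.png')
E
```

```text
t: 31.0
ee_pos: [0.5159, -0.1859, 0.3193]
eef_rot: [-0.097, 1.568, 0.102]
wrist_force: [-1.4, 8.2, 1.7]
opening: 0.0298
t 31.0 grasp [ 0.516  -0.1853  0.1473] x [ 0.0001  0.003  -1.    ] y [-0.1268  0.9919  0.0029] z [0.9919 0.1268 0.0005] q [-0.4555  0.4888  1.6354  0.0032  1.0185 -0.5843] open 0.0298 F [-1.4  8.2  1.7]
```

View pics/s20.png

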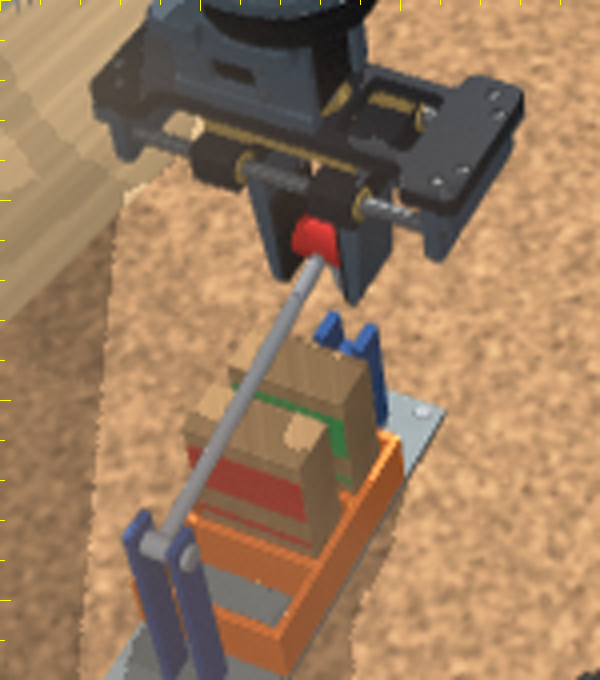

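View pics/d20.png

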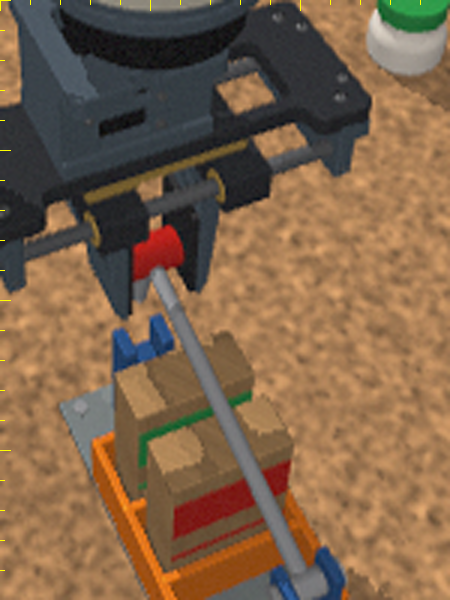

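```bash
python3 -m inch '[[[0.008,0,0],[0,0,0]],[[0.016,0.001,0],[0,0,0]],[[0.022,0.001,0],[0,0,0]],[[0.028,0.001,0],[0,0,0]],[[0.032,0.001,0],[0,0,0]],[[0.034,0.001,0],[0,0,0]],[[0.034,0.001,0],[0,0,0]]]'
python3 - <<'E'
from kin import *
axes()
crop(ctrl.snapshot('scene'),150,220,150,170,4,'s21.png')
crop(ctrl.snapshot('side'),280,250,150,200,3,'d21.png')
E
```

```text
t: 31.98
ee_pos: [0.5157, -0.1845, 0.2859]
eef_rot: [-0.096, 1.568, 0.103]
wrist_force: [-0.2, 14.6, 0.9]
opening: 0.0299
t 31.975 grasp [ 0.5157 -0.1838  0.1139] x [ 0.      0.0039 -1.    ] y [-0.1264  0.992   0.0039] z [0.992  0.1264 0.0005] q [-0.4536  0.5349  1.668   0.0043  0.9403 -0.5829] open 0.0299 F [-0.2 14.6  0.9]
```

View pics/s21.png

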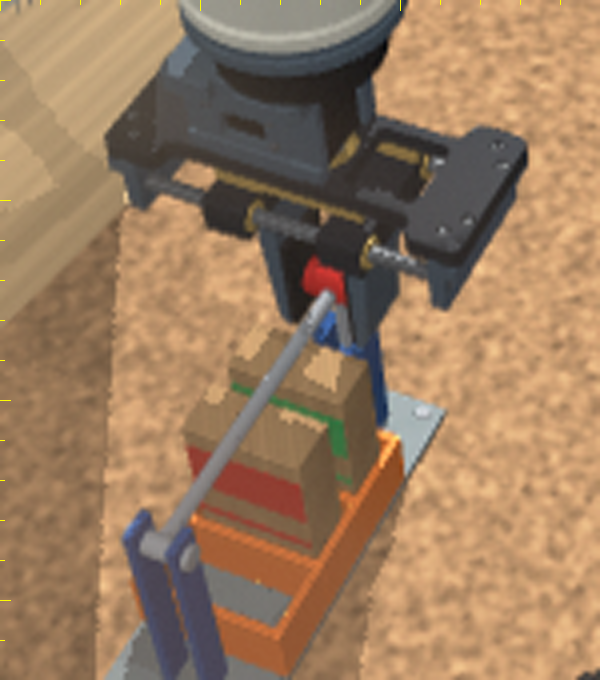

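```bash
python3 -m inch '[[[0.002,0.001,0],[0,0,0]],[[0.004,0.002,0],[0,0,0]],[[0.006,0.002,0],[0,0,0]],[[0.008,0.002,0],[0,0,0]],[[0.008,0.002,0],[0,0,0]]]'
python3 - <<'E'
from kin import *
axes()
crop(ctrl.snapshot('scene'),190,250,80,90,6,'s22.png')
crop(ctrl.snapshot('side'),290,310,80,90,6,'d22.png')
E
```

```text
t: 32.7
ee_pos: [0.5156, -0.184, 0.2809]
eef_rot: [-0.1, 1.566, 0.099]
wrist_force: [-17.6, 0.9, 52.0]
opening: 0.0297
t 32.7 grasp [ 0.5161 -0.184   0.1089] x [ 0.0029 -0.0004 -1.    ] y [-0.1267  0.9919 -0.0007] z [0.9919 0.1267 0.0028] q [-0.4521  0.5413  1.6747  0.0012  0.9228 -0.5799] open 0.0297 F [-17.6   0.9  52. ]
```

View pics/s22.png

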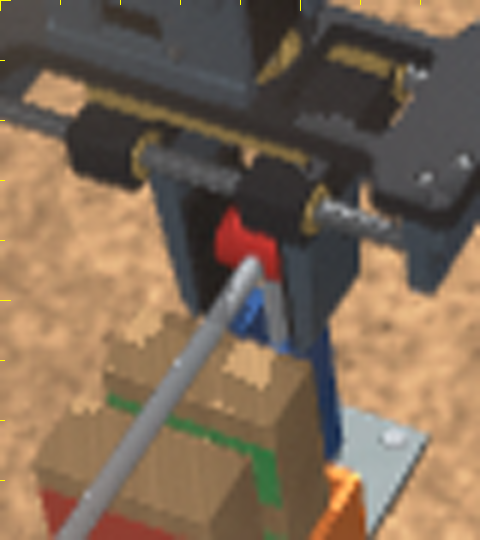

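View pics/d22.png

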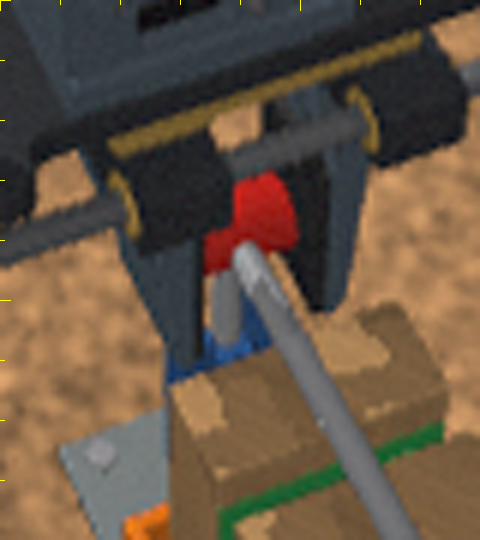

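A 52 N stop under the press shows the foot has bottomed in the catch. Releasing while still pressed, then backing straight up.

```bash
python3 -m inch '[[[0,0,0],[0,0,0]],[[0,0,0],[0,0,0]],[[0,0,0],[0,0,0]],[[-0.02,0,0],[0,0,0]],[[-0.06,0,0],[0,0,0]],[[-0.12,0,0],[0,0,0]],[[-0.18,0,0],[0,0,0]],[[-0.18,0.06,0],[0,0,0]],[[-0.18,0.12,0],[0,0,0]],[[-0.18,0.12,0],[0,0,0]]]' 0.6 25
python3 - <<'E'
from kin import *
axes()
s=ctrl.snapshot('scene');d=ctrl.snapshot('side');cv2.imwrite('pics/sf3.png',s)
crop(s,160,260,110,140,4,'s23.png')
crop(d,290,310,130,150,4,'d23.png')
E
```

```text
t: 34.05
ee_pos: [0.4997, -0.062, 0.4584]
eef_rot: [-0.101, 1.567, 0.104]
wrist_force: [-0.9, -1.0, -0.1]
opening: 0.0547
t 34.05 grasp [ 0.5    -0.0618  0.2864] x [ 0.0016  0.0016 -1.    ] y [-0.1301  0.9915  0.0013] z [0.9915 0.1301 0.0018] q [-0.2428  0.2681  1.5601  0.002   1.3123 -0.3738] open 0.0547 F [-0.9 -1.  -0.1]
```

View pics/s23.png

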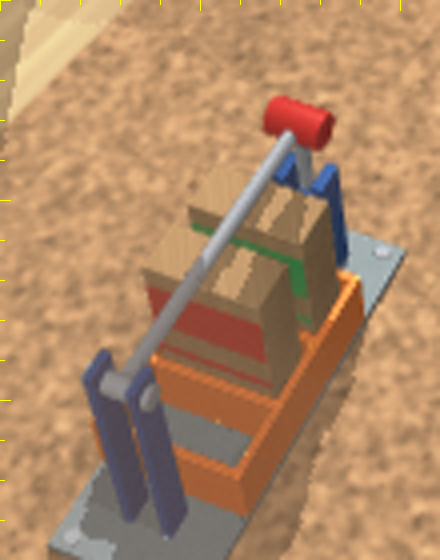

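View pics/d23.png

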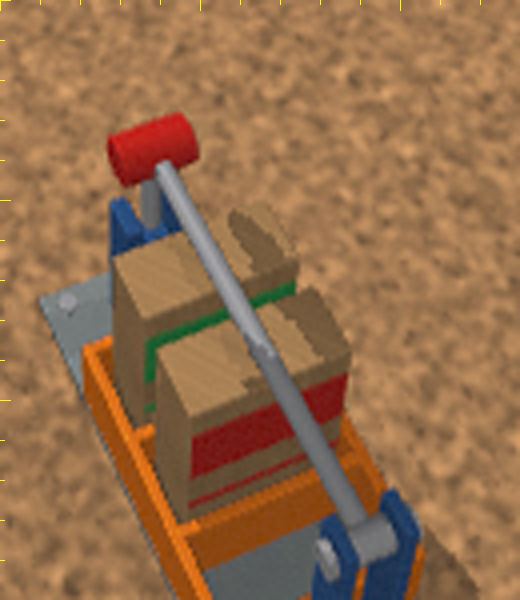

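View pics/sf3.png

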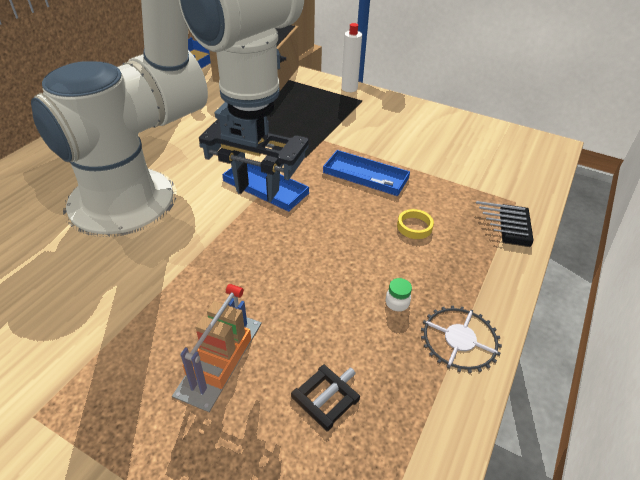

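```bash
python3 - <<'E'
from kin import *
ob=[('scene',np.array([299,123])/4+[160,260]),('side',np.array([153,149])/4+[290,310])]
for th in (0,.03,.06,.1):
    g=rk([.076-.16*np.cos(th),0,.114+.16*np.sin(th)]);print(th,[(proj(g,c)[0]-u).round(1).tolist() for c,u in ob])
f=lambda v:np.concatenate([proj(rk([v[0],v[1],v[2]]),c)[0]-u for c,u in ob]);print(least_squares(f,[-.084,0,.114]).x)
s=ctrl.snapshot('scene');d=ctrl.snapshot('side');crop(s,310,135,120,70,6,'s24.png');crop(d,290,310,70,70,8,'d24.png');crop(s,205,270,60,70,8,'s25.png')
E
```

```text
0 [[0.2, -0.2], [0.2, -0.0]]
0.03 [[-0.1, -1.7], [0.3, -1.9]]
0.06 [[-0.3, -3.3], [0.4, -3.8]]
0.1 [[-0.8, -5.3], [0.6, -6.2]]
[-0.084  -0.0003  0.1138]
```

View pics/s24.png

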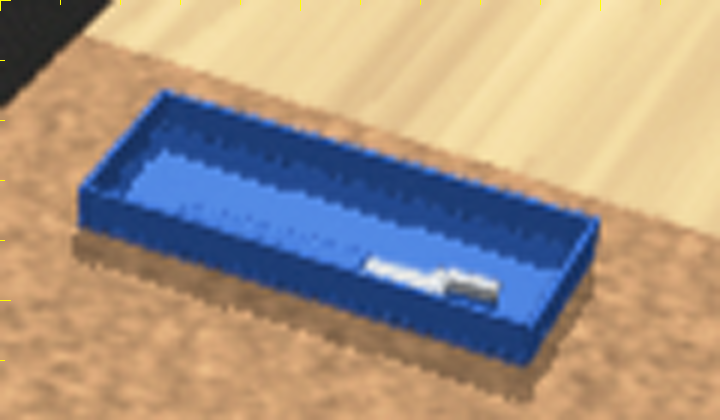

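View pics/d24.png

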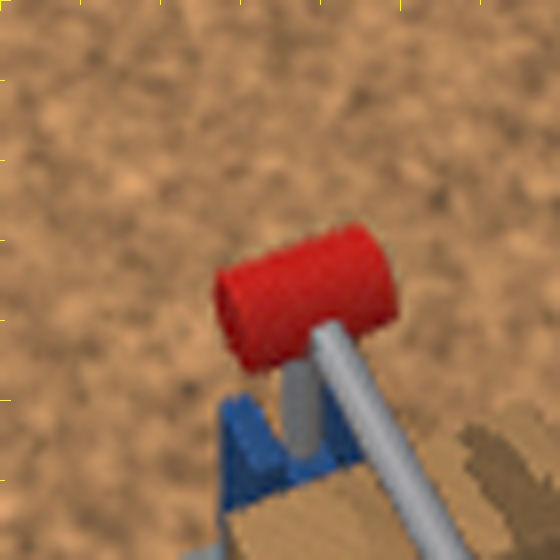

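View pics/s25.png

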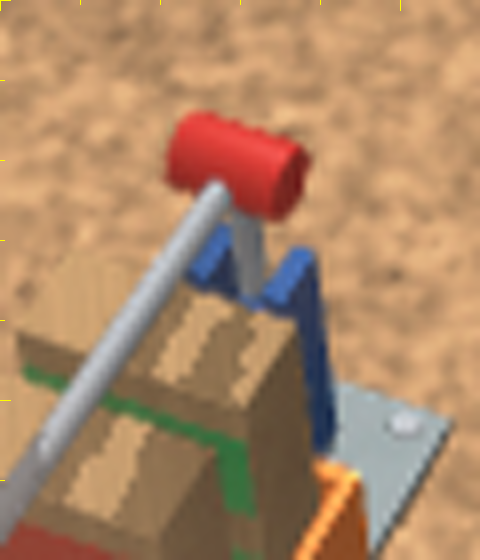

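```bash
python3 - <<'E'
from kin import *
a=cv2.imread('pics/s4.png')[135:205,310:430];b=cv2.imread('pics/sf3.png')[135:205,310:430];d=ctrl.snapshot('side')
e=cv2.imread('pics/d4.png')[155:215,205:315]
cv2.imwrite('pics/cmp.png',np.vstack([cv2.resize(x,(600,350),interpolation=cv2.INTER_CUBIC)[:290] for x in (a,b)]))
cv2.imwrite('pics/cmp2.png',np.vstack([cv2.resize(x,(550,300),interpolation=cv2.INTER_CUBIC) for x in (e,d[155:215,205:315])]))
E
```

```text
(no output)
```

View pics/cmp.png

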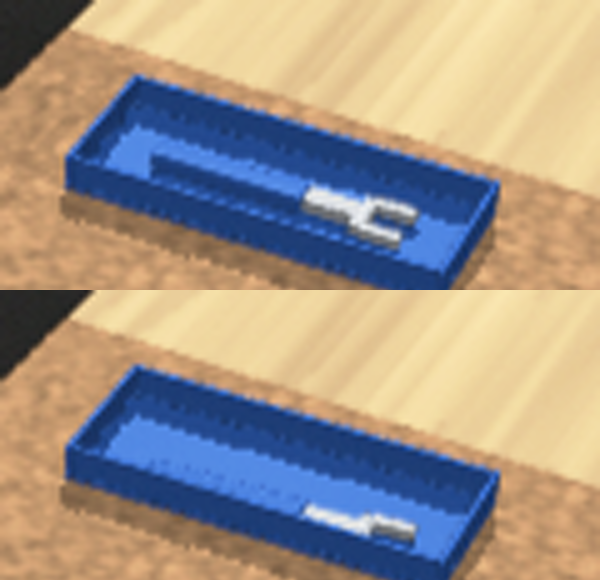

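View pics/cmp2.png

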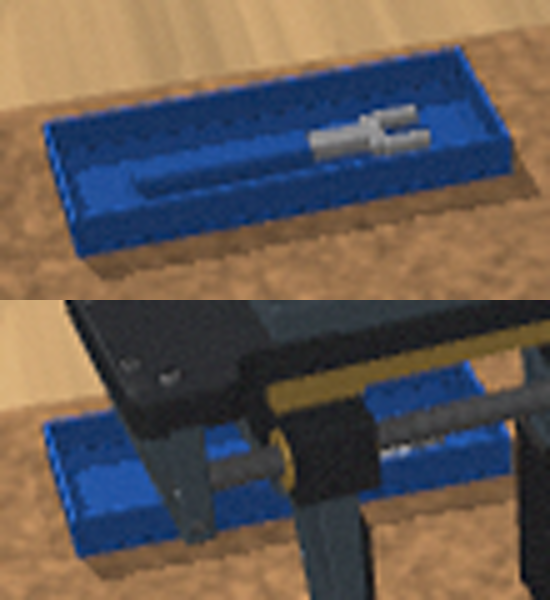

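The hook reads angle 0.00, with the grip 160 mm from the pivot at z = 0.114, and its foot is down between the cheeks. However, the spanner has been knocked toward the tray's near wall: its jaw moved from scene (383,179) to (382,182). I'll look from above to check that it still lies flat on the floor.

```bash
python3 -m inch '[[[0,0.06,0],[0,0,0]],[[0,0.12,0],[0,0,0]],[[0,0.18,0.02],[0,0,0]],[[0,0.24,0.04],[0,0,0]],[[0,0.3,0.06],[0,0,0]],[[0,0.36,0.07],[0,0,0]],[[0,0.41,0.07],[0,0,0]],[[0,0.41,0.07],[0,0,0]],[[0,0.41,0.07],[0,0,0]]]'
python3 - <<'E'
from kin import *
axes()
st=ctrl.get_state();im=ctrl.snapshot('wrist');cv2.imwrite('pics/w26.png',im);np.save('w26.npy',np.r_[st['ee_pos'],st['eef_rot']])
d=ctrl.snapshot('side');cv2.imwrite('pics/d26.png',cv2.resize(d[130:230,190:330],None,fx=5,fy=5,interpolation=cv2.INTER_CUBIC))
E
```

```text
t: 35.42
ee_pos: [0.5188, 0.3495, 0.4582]
eef_rot: [-0.099, 1.567, 0.099]
wrist_force: [0.2, 0.6, -0.5]
opening: 0.0546
t 35.425 grasp [0.5191 0.3495 0.2862] x [ 0.0017  0.     -1.    ] y [-0.1257  0.9921 -0.0002] z [0.9921 0.1257 0.0017] q [ 0.4976  0.4505  1.2697 -0.0008  1.4199  0.3717] open 0.0546 F [ 0.2  0.6 -0.5]
```

View pics/w26.png

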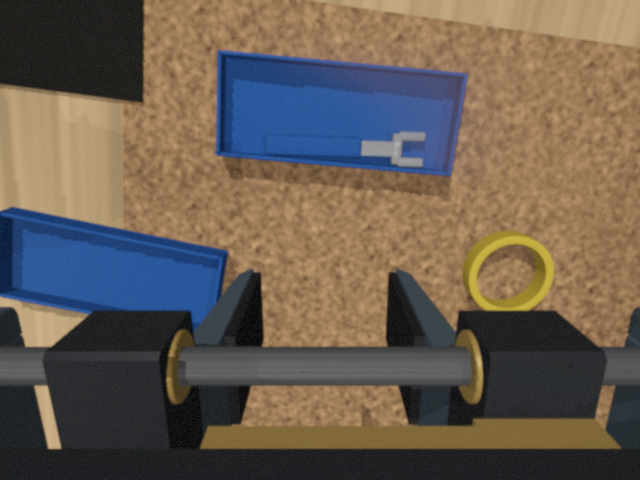

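View pics/d26.png

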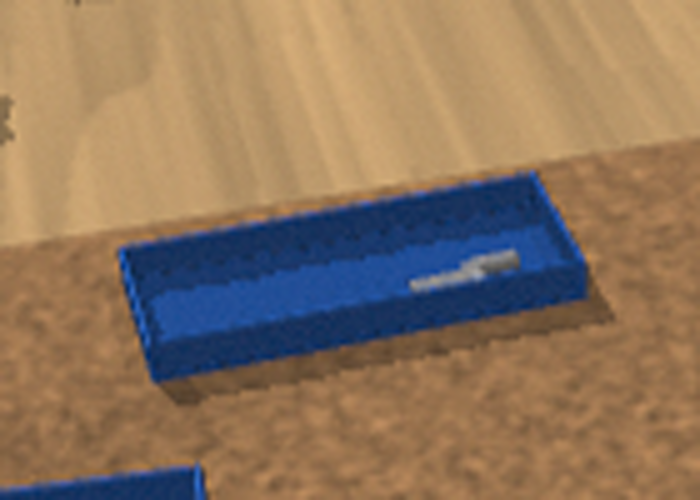

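```bash
python3 - <<'E'
from kin import *
v=np.load('w26.npy');st={'ee_pos':v[:3],'eef_rot':v[3:]}
im=cv2.imread('pics/w26.png');crop(im,205,40,270,145,3,'w26c.png')
P=ray([(412,132),(410,166)],.012,'wrist',st);print(P,np.linalg.norm(P[0]-P[1]))
t=np.array([.5252,.4285]);a=.0383;c,s=np.cos(a),np.sin(a)
for p in P: d=p[:2]-t;print('tray frame',c*d[0]+s*d[1],-s*d[0]+c*d[1])
for m in [(-115,-47.5),(115,-47.5),(115,47.5),(-115,47.5)]: print(proj([t[0]+(c*m[0]-s*m[1])/1e3,t[1]+(s*m[0]+c*m[1])/1e3,.024],'wrist',st))
E
```

```text
[[0.5964 0.4258 0.012 ]
 [0.6005 0.393  0.012 ]] 0.03303822478178074
tray frame 0.0710460914721566 -0.005472365392947253
tray frame 0.07389036813228193 -0.03838792990294977
[[218.1141 159.6048]]
[[452.4241 180.371 ]]
[[470.3228  77.6459]]
[[219.8972  53.7361]]
```

View pics/w26c.png

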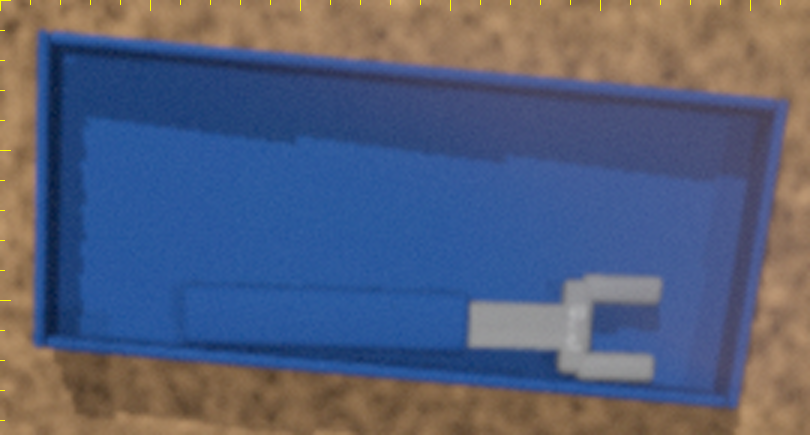

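The spanner is still flat. Its jaw measures 33 mm wide in the floor plane against 34 mm nominal, and its side is about 5 mm clear of the near wall. One last look at the rack before handing in.

```bash
python3 - <<'E'
from kin import *
s=ctrl.snapshot('scene');d=ctrl.snapshot('side')
a=cv2.resize(s[260:400,160:280],None,fx=3,fy=3);b=cv2.resize(d[310:450,290:410],None,fx=3,fy=3)
cv2.imwrite('pics/last.png',np.hstack([a,b]))
axes()
E
```

```text
t 35.625 grasp [0.5191 0.3492 0.2867] x [ 0.0022  0.0006 -1.    ] y [-0.1246  0.9922  0.0003] z [0.9922 0.1246 0.0022] q [ 0.497   0.4495  1.27   -0.0005  1.4199  0.3722] open 0.055 F [0.4 0.1 0. ]
```

View pics/last.png

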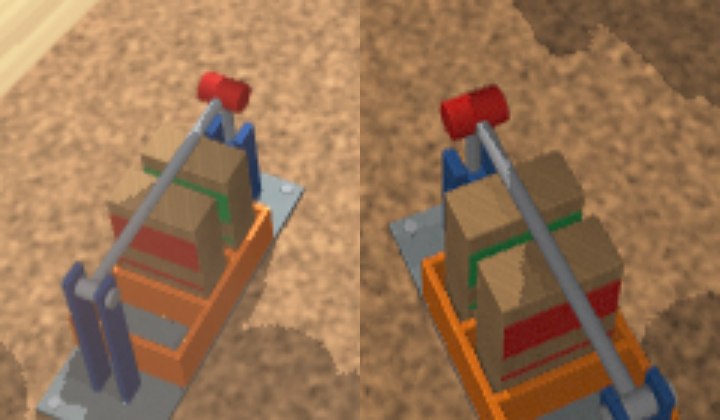

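The last picture shows both boxes upright in their pockets, the hook arm level over them, and its foot between the catch cheeks. The gripper is clear of everything.

```bash
python3 -c "
from rig import ctrl
print(ctrl.finish_job())"
```

```text
the job is handed in; nothing more can be done
None
```

The job is handed in, done in the order asked in about 36 s of the 210 s; no verdict came back. The spanner went into the far blue tray. The two boxes that were there, red band and green band, went upright into the middle and catch-end pockets. No white box was in view. I then swung the hook shut until its foot bottomed in the catch (about 52 N at the wrist) and let go.

**Last checks:**
- **Hook:** it reads 0.00 rad by eye-picked pixels in two cameras. The foot is between the cheeks.
- **Boxes:** both tops measured about z = 0.101 m against 0.105 m nominal. The equal offset looks like calibration error, and both look seated upright in the pictures.
- **Spanner:** the pictures disagreed here. After I placed it, it was knocked about 2 cm toward the tray's near wall. Viewed from above it still lies flat on the floor, about 5 mm clear of that wall, so I left it.
- **Bystanders:** the jar, tape roll and pedal were never touched and look unmoved.

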